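# Slide a spare pipette hanger round the bend of a pipette stand

## Robot

A 7-joint arm with a two-finger parallel gripper is mounted at the origin on the work surface. World frame = base frame: x ahead of the robot, y to its left, z up, the work surface at z = 0. Lengths are in mm, angles in rad, forces in N, time in s.
With the tool pointing down it reaches from about 425 to 825 mm from the base axis. Payload 3.6 kg.
Tool frame: the origin (TCP) lies at the very end of the fingers, on their centre line; the grasp point (between the pads) lies 19 mm behind it; z points along the fingers, y is the direction in which the jaws open and shut (so a half turn about z gives the same grasp; the last joint's range is limited). The gripper opens to 93 mm and grips with 3 to 60 N. Pads are 15 mm wide; open, the fingers measure 128 mm over their backs; the gripper's body (75 mm by 188 mm) begins 65 mm behind the grasp point.
Start: joints at [1.177, 0.615, -0.013, 1.423, 0.008, 1.103, -0.04], TCP at [233.726, -606.491, 191.74] pointing down, gripper open.
Joint ranges: [-3.12, 3.12], [-0.3, 2.06], [-1.34, 1.32], [0.26, 2.42], [-1.36, 4.5], [0.01, 1.98], [-2.84, 2.84]. Speed limits (rad/s): [2.79, 2.79, 3.14, 3.14, 3.14, 3.14, 3.14].

## Interface

Orientations are given as a unit quaternion [x, y, z, w].
In Python, from cell import r gives the robot as it stands.
- The arm moves only by the tool send_rows, never from a script. Its arguments are lists of equal length, an entry for each row: "jaw": the opening, from 0 (shut) to 1 (fully open); "xyz": the shift along the world's x, y, z in mm, a list of three; "rotation": the turn, a rotation vector about the world's x, y, z in rad, a list of three. In form: {"jaw": [jaw, ...], "xyz": [[dx, dy, dz], ...], "rotation": [[ax, ay, az], ...]}. A call has 1 to 8 rows; each row shifts and turns the commanded pose from where the row before left it; what a row does not reach is not made up. A row lasts 1/8 s, in which the tool goes at most 62.5 mm and 10.7 degrees, less where a joint would pass 70% of its speed; a pose out of reach is approached as far as the arm can. A call is refused whole if a number of a shift passes 62.5 or a number of a turn 0.188, either way. A call with a gripper value outside its range is refused whole. The fingers move at their own pace and stop on an object; the grip force is fixed at half the most. Time passes only in rows, so rows that do not move let the fingers close. It gives the time, the measured TCP pose, the force and the opening at its end, in the units of the state.
- r.observe(): the state, without advancing time (a new reading comes with each control period).
- r.camera(name): name is "scene" or "side" or "wrist"; returns a dict with "color" (420x560x3 uint8, red, green, blue), "intrinsics" (3x3 intrinsics, pixels), "k1" (the pictures are not rectified: a ray, as slopes to the right and down, at radius r is drawn at 1 + k1 r^2 times it, then the intrinsics apply), "cam_to_world" (4x4, takes a point from camera to world coordinates). Camera axes: x right, y down, z forward; pixel columns grow to the right and rows downward; lengths in mm; the calibration is good to about 2 mm. A picture is of the moment at which its call begins. There is no depth.
- r.finish_job(): hands the job in, once; it reports no verdict.
The state is a dict: "t": time; "joint_pos": joint angles; "dq": joint speeds; "joint_efforts": joint torques, N m; "tool_pos": TCP position; "tcp_rot": TCP orientation; "ft_force": force on the tool from outside, world axes, zero at the start; "torque": the same for the moment, N m; "grip_width": finger opening in mm.
Only numpy, scipy, OpenCV 4.12 (cv2) and the standard library are available. Lean on these libraries where they do the work, as an engineer would, in place of code of your own. Each camera call takes 0.05 s, during which the arm holds its last target.

## Task

Take the loose white pipette hanger from the bench, thread its bore onto the free end of the pipette stand's bent rail and slide it round the bend, turning it with the rail, until it touches the hanger parked there, upright and with its cradle on the same side as the parked one; then let go. Do it gently by feel: never force it against the rail or the parked hanger. Leave the hanging pipette, the tip box, the bottle and the tube rack undisturbed.

Things in the scene. Friction and masses are not known exactly. Their poses are not given: they have to be found in the camera images.
- stand: Pipette stand, fixed: base plate x -70 to 75, y -190 to 50 mm, column, clamp block 32x34x30 mm at its top. Origin: column axis at bench level. A 12 mm round steel rail, axis 235 mm up, leaves the block along the stand's -y, straight to y -115, then bends towards -x: radius 80 mm, 75 degrees, bend centre (-80,-115); then 40 mm straight and a half-ball free end, tip at (-104,-204).
- rail_bend (a point): Point of the stand half-way round the bend, at 235 mm: (-16.5,-163.7) in its frame, axes as the stand's. The rail was clamped by hand and is rolled up to 6 degrees about its straight part, an angle that is not measured: the straight part is true, but the bend climbs or drops towards the free end, whose tip stands up to 11 mm above or below 235 mm. It holds fast in ordinary handling.
- hanger_mid (a point): Loose white hanger, 120 to 195 g: block 34 long (x) x 28 wide x 36 mm high, bored along x, 14.4 mm bore, axis 20 mm above the underside; on top a grip tab 30 (x) x 12 x 34 mm high, flat sides to +y and -y; knob on +y, two-pronged cradle on -y. Point: half-way up its 70 mm, 15 mm above the bore's axis. In the bend the bore has under 1 mm of sideways play and must turn with the rail.
- parked_mid (a point): The same half-way point of an identical hanger, locked upright on the straight part near the column, a pipette in its cradle (pipette 34 mm out, top 39 mm above this point). Its +x points along the rail to the column, its -y (cradle side) to the outside of the bend, as must the loose one's. The two touch end to end when their points are 34 mm apart. It does not give when touched.
- tipbox: Pipette-tip box, loose bystander: 84x124 mm, 92 mm high, pink base and white lid. Origin: centre of its underside.
- bottle: Amber reagent bottle, loose bystander: 68 mm across, 140 mm high. Origin: centre of its underside.
- tuberack: Blue tube rack, loose bystander: 65x135 mm, 36 mm high. Origin: centre of its underside.
- hanger_cradle (a point): Between the two prongs of the loose hanger's cradle: 34 mm to -y of its middle, 6 mm above its underside. The prongs reach 40 mm out from the block, flush with the underside.
Things that resemble listed ones, but are neither listed nor needed, are in the scene too. Several things look just like the part that bears hanger_mid: the one meant starts nearest to the robot's base.

How it is judged:
By the outcome, as a careful person would: the job done as asked, in the order asked, and still so for the second after the job is handed in, with the robot touching nothing.
It also fails if it takes over 72 s, if anything falls off the work surface, if the arm or the gripper's body presses on something with over 40 N, if the wrist force passes 120 N, or if a joint passes its speed limit or range.

## Working session

There is one attempt and no reset: what is moved stays moved. The work goes in short steps, Python scripts to look and compute and a tool call to move; the robot and the scene stay as the last step left them, time stands still between calls to the robot, and variables do not carry over. Pictures are saved under pics/ and viewed, and the job is handed in when it is done.

Besides the shell and the picture viewer there is one more tool, called in YAML: its name, and indented under it one key for each argument. send_rows: Moves the arm, as the interface text tells. Its arguments: {"type":"object","properties":{"jaw":{"type":"array","items":{"type":"number"}},"xyz":{"type":"array","items":{"type":"array","items":{"type":"number"}}},"rotation":{"type":"array","items":{"type":"array","items":{"type":"number"}}}},"required":["jaw","xyz","rotation"]}

```bash
ls; mkdir -p pics
python3 - <<'E'
from cell import r
import cv2
print(r.observe())
for n in ("scene","side","wrist"):
    c=r.camera(n); cv2.imwrite(f"pics/{n}0.png",c["color"][:,:,::-1]); print(n,c["intrinsics"].tolist(),c["k1"],c["cam_to_world"].round(3).tolist())
E
```

```text
pics
{'t': 0.0, 'joint_pos': array([ 1.17650665,  0.61586859, -0.012577  ,  1.42484425,  0.00814192,
        1.10339027, -0.04042383]), 'dq': array([ 0.00040072, -0.00014719, -0.00030438,  0.00011023, -0.00051138,
       -0.00076927,  0.00032625]), 'joint_efforts': array([ 1.75241175e-04, -4.58923817e+01,  2.08875602e-01, -1.65738523e+01,
       -6.11531781e-02,  2.04654399e-02,  2.23958041e-04]), 'tool_pos': array([ 233.3867054 , -605.76530645,  190.63233451]), 'tcp_rot': array([ 9.83135540e-01,  1.82874269e-01, -2.70844828e-04, -1.19969429e-03]), 'ft_force': array([-1.30222456, -0.15638774, -0.31169493]), 'torque': array([-0.04817638,  0.05156277,  0.01275319]), 'grip_width': 92.75759842471533}
scene [[428.3346485941597, 0.0, 280.0645537475543], [0.0, 428.3346485941597, 209.11037787917692], [0.0, 0.0, 1.0]] -0.09323154869303427 [[0.756, 0.376, -0.537, 1317.914], [0.655, -0.415, 0.631, -991.354], [0.014, -0.828, -0.56, 979.817], [0.0, 0.0, 0.0, 1.0]]
side [[527.2412494961833, 0.0, 278.554228535101], [0.0, 527.2412494961833, 215.15243851220004], [0.0, 0.0, 1.0]] -0.07554081630426593 [[0.931, -0.224, 0.289, 100.268], [-0.365, -0.598, 0.713, -1102.718], [0.013, -0.769, -0.639, 1075.794], [0.0, 0.0, 0.0, 1.0]]
wrist [[320.46722669742996, 0.0, 276.424275265056], [0.0, 320.46722669742996, 209.27033638833834], [0.0, 0.0, 1.0]] -0.0544176017555555 [[0.36, -0.894, -0.267, 309.12], [-0.933, -0.345, -0.101, -576.586], [-0.002, 0.285, -0.958, 383.851], [0.0, 0.0, 0.0, 1.0]]
```

View pics/scene0.png

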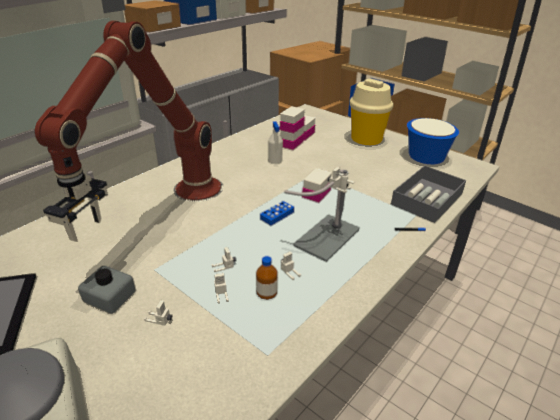

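View pics/side0.png

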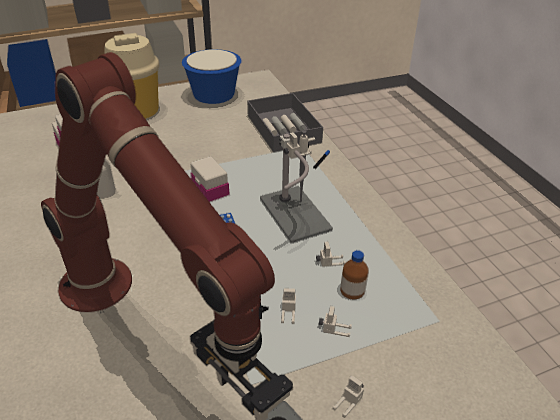

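View pics/wrist0.png

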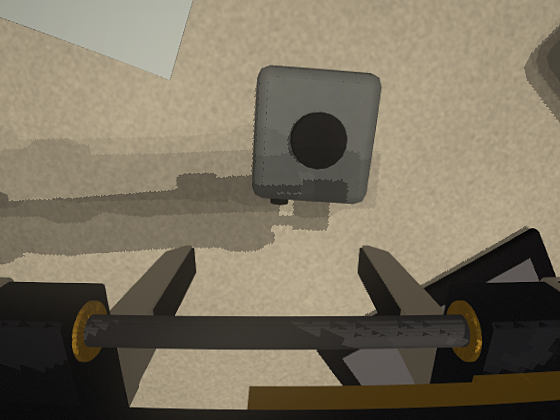

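The scene view shows four candidate loose hangers at (228,260), (220,282), (288,265) and (161,314). The side view shows them at (289,300), (330,322), (327,255) and (350,393). The parked hanger is at scene (340,178). Next I'll locate all of them and pick the one nearest the base.

```bash
cat > h.py <<'E'
import numpy as np, cv2
from cell import r
def ray(c,u,v):
    K=c["intrinsics"]; k=c["k1"]
    d=np.array([(u-K[0,2])/K[0,0],(v-K[1,2])/K[1,1]])
    rd=np.linalg.norm(d); x=rd
    for _ in range(30): x=rd/(1+k*x*x)
    s=d*(x/rd if rd>0 else 1)
    T=c["cam_to_world"]; D=T[:3,:3]@np.array([s[0],s[1],1.]); return T[:3,3].copy(),D/np.linalg.norm(D)
def onz(c,u,v,z):
    o,d=ray(c,u,v); return o+d*(z-o[2])/d[2]
def tri(*obs):
    A=np.zeros((3,3));b=np.zeros(3);L=[ray(*o) for o in obs]
    for o,d in L:
        P=np.eye(3)-np.outer(d,d);A+=P;b+=P@o
    p=np.linalg.solve(A,b); return p,[np.linalg.norm((np.eye(3)-np.outer(d,d))@(p-o)) for o,d in L]
def proj(c,p):
    T=c["cam_to_world"];q=T[:3,:3].T@(np.asarray(p,float)-T[:3,3]);s=q[:2]/q[2]
    s=s*(1+c["k1"]*(s@s));K=c["intrinsics"];return np.array([K[0,0]*s[0]+K[0,2],K[1,1]*s[1]+K[1,2]])
def crop(c,u,v,w,h,s,name):
    im=c["color"][max(0,v-h):v+h,max(0,u-w):u+w,::-1]
    cv2.imwrite(name,cv2.resize(im,None,fx=s,fy=s,interpolation=cv2.INTER_CUBIC))
E
python3 - <<'E'
from h import *
s=r.camera("scene");d=r.camera("side")
for a in [(228,260),(220,282),(288,265),(161,314)]: 
    p=onz(s,*a,20);print(a,p.round(),np.linalg.norm(p[:2]).round(), proj(d,p).round())
crop(s,225,270,50,38,8,"pics/c1.png");crop(d,310,310,50,38,8,"pics/c2.png")
crop(s,335,205,65,48,6,"pics/c3.png");crop(d,295,190,65,60,6,"pics/c4.png")
E
```

```text
(228, 260) [ 469. -262.   20.] 537.0 [287. 301.]
(220, 282) [ 528. -353.   20.] 635.0 [322. 321.]
(288, 265) [ 638. -145.   20.] 654.0 [326. 256.]
(161, 314) [ 500. -562.   20.] 752.0 [350. 393.]
```

View pics/c1.png

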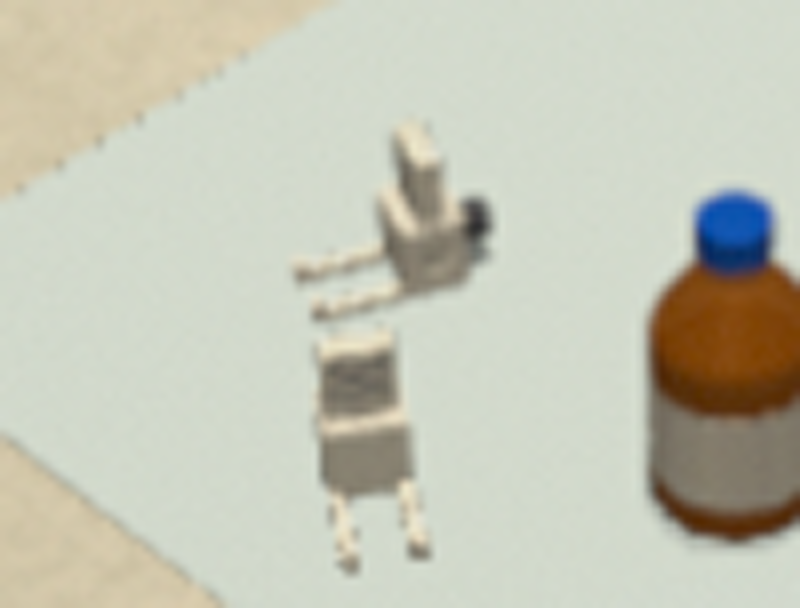

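View pics/c2.png

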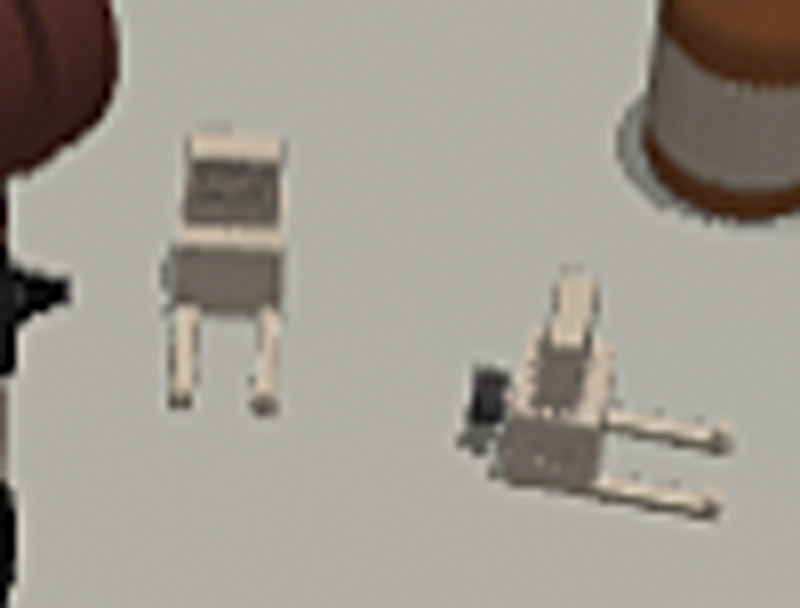

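View pics/c3.png

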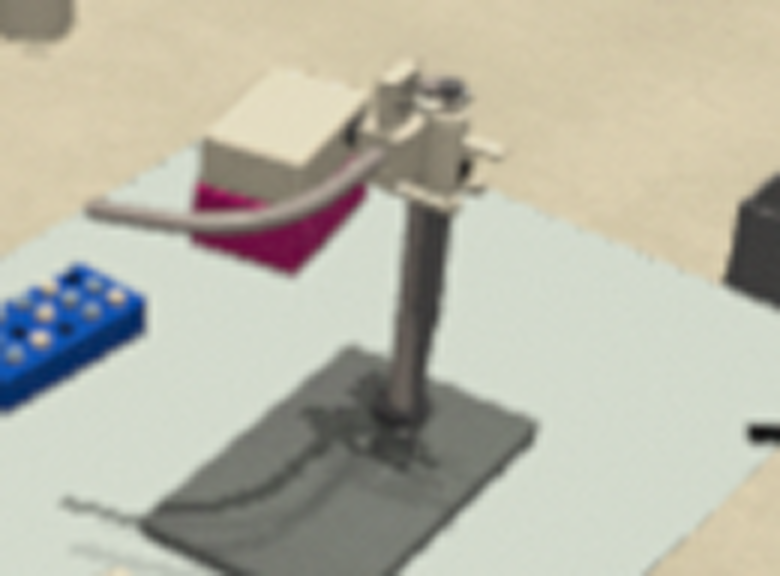

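View pics/c4.png

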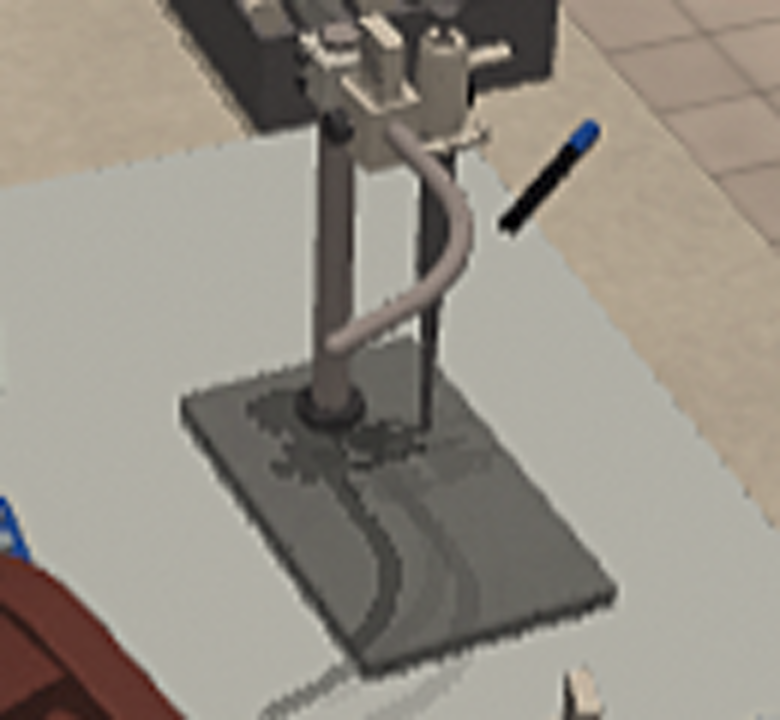

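Run:
```python
from h import *
s=r.camera("scene");d=r.camera("side")
S=lambda x,y:(s,270+x/6,157+y/6)
D=lambda x,y:(d,230+x/6,130+y/6)
for n,a,b in [("right corner",S(538,428),None),("c143",S(143,522),D(372,672)),("c348",S(348,345),D(182,402)),("tip",S(88,208),D(332,345)),("colbase",S(402,415),D(330,408)),
 ("parked tab top",S(402,68),D(378,22)),("knob",S(352,130),D(338,125)),("pipette top", S(450,88),D(440,38)),("rail into hanger",S(375,160),D(395,130))]:
    if b: p,e=tri(a,b); print(n,p.round(1),np.round(e,1), onz(*a,10).round(),onz(*b,10).round())
    else: print(n,onz(*a,10).round(1))
for u,v in [(615,597),(410,345)]: print(onz(*D(u,v),10).round(1))
# target hanger
S=lambda x,y:(s,175+x/8,232+y/8); D=lambda x,y:(d,260+x/8,272+y/8)
for n,a,b,z in [("prongA",S(302,272),D(265,405),6),("prongB",S(320,312),D(180,402),6),("tabtop1",S(405,125),D(278,135),70),("tabtop2",S(430,160),D(195,135),70)]:
    print(n,onz(*a,z).round(1),onz(*b,z).round(1),tri(a,b)[0].round(1))
```

```text
right corner [700.  207.4  10. ]
c143 [574.5 -38.9  10. ] [3.1 3.1] [573. -34.  10.] [574. -43.  10.]
c348 [558.9 194.7  13.3] [1.7 1.7] [555. 202.  10.] [560. 196.  10.]
tip [542.  -56.2 229.5] [0.2 0.2] [315. 217.  10.] [657. 216.  10.]
colbase [630.9 154.7  15.8] [0.6 0.6] [627. 161.  10.] [634. 162.  10.]
parked tab top [632.2 110.8 283.9] [0.2 0.2] [362. 544.  10.] [816. 531.  10.]
knob [608.3 101.  237.3] [0.7 0.7] [390. 437.  10.] [746. 426.  10.]
pipette top [663.5 109.4 276.6] [6.2 6.2] [409. 543.  10.] [846. 499.  10.]
rail into hanger [633.9  89.2 234.1] [0.8 0.8] [429. 412.  10.] [777. 408.  10.]
[711.9 -34.9  10. ]
[698.  200.4  10. ]
prongA [ 441.  -307.1    6. ] [ 461.3 -321.8    6. ] [ 457.5 -324.8   20.5]
prongB [ 465.4 -318.8    6. ] [ 436.3 -310.9    6. ] [ 443.1 -298.3  -17.2]
tabtop1 [ 461.6 -261.5   70. ] [ 485.6 -269.2   70. ] [ 479.7 -279.3   87.2]
tabtop2 [ 486.  -270.2   70. ] [ 460.7 -259.7   70. ] [ 466.4 -250.    51.6]
```

Candidates, with distance from the base: (228,260) at 537 mm, (220,282) at 635, (288,265) at 654 and (161,314) at 752. The nearest is (228,260), at about (473,-265) with yaw about -21°, cradle towards -y. The crop shows it upright with its knob to the back. The first move goes above it.

send_rows:
  jaw: [1,1,1,1,1,1,1,1]
  xyz:
    - [34,49,0]
    - [34,49,0]
    - [34,49,0]
    - [34,49,0]
    - [34,49,0]
    - [34,49,0]
    - [34,47,0]
    - [0,0,0]
  rotation:
    - [0,0,-0.105]
    - [0,0,-0.105]
    - [0,0,-0.105]
    - [0,0,-0.105]
    - [0,0,-0.105]
    - [0,0,-0.105]
    - [0,0,-0.105]
    - [0,0,0]

```text
t: 1.35
tool_pos: [475.9, -258.8, 191.6]
tcp_rot: [0.984, -0.176, 0.001, -0.002]
ft_force: [-0.0, 0.8, -0.1]
grip_width: 93.0
```

Run:
```python
from h import *
c=r.camera("wrist"); cv2.imwrite("pics/w1.png",c["color"][:,:,::-1])
o=r.observe();print(o["t"],o["tool_pos"],o["tcp_rot"],o["ft_force"],o["joint_pos"])
```

```text
1.4 [ 473.39452878 -262.67026221  191.67368636] [ 9.83819897e-01 -1.79159751e-01  1.11784402e-04 -4.26321103e-04] [-0.76062905 -0.88297931  0.58662926] [ 0.37127175  0.44772161  0.14112787  1.74398695 -0.07573411  0.95517989
 -1.3886208 ]
```

View pics/w1.png

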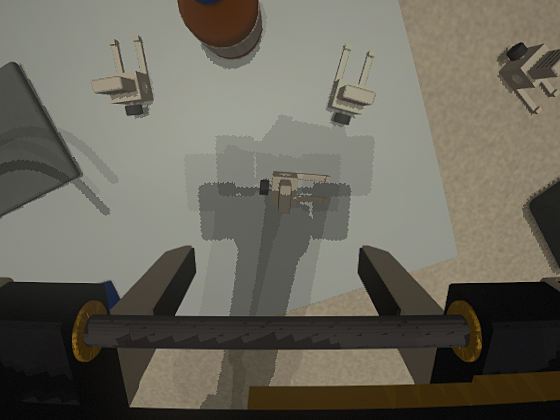

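The wrist view shows the target hanger at about (285,190), knob left at (264,187) and prongs right towards (328,178)/(328,205). I'll measure it in a crop.

Run:
```python
from h import *
c=r.camera("wrist"); crop(c,294,192,45,33,8,"pics/w1c.png")
```

```text
(no output)
```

View pics/w1c.png

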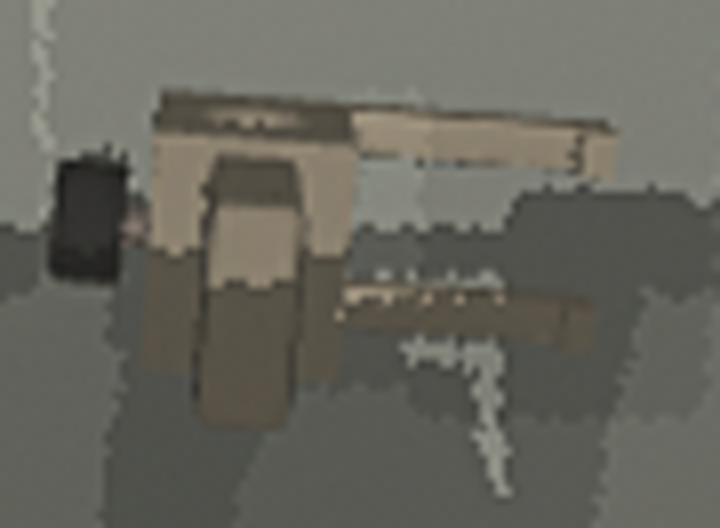

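Run:
```python
from h import *
c=r.camera("wrist"); P=lambda x,y,z:onz(c,249+x/8,159+y/8,z)
q=[P(*a,70) for a in [(210,205),(302,207),(292,428),(197,428)]]
print(np.round(q,1)); ctr=np.mean(q,0); print(ctr)
dx=(q[0]+q[1]-q[2]-q[3]);print("x yaw",np.degrees(np.arctan2(dx[1],dx[0])))
b=[P(*a,36) for a in [(153,130),(355,140),(338,382),(140,370)]]
print("block",np.mean(b,0)); dx=(b[0]+b[1]-b[2]-b[3]);print(np.degrees(np.arctan2(dx[1],dx[0]))); dy=(b[0]+b[3]-b[1]-b[2]);print(np.degrees(np.arctan2(dy[1],dy[0]))-90)
pr=[P(*a,6) for a in [(600,140),(580,325)]];print("prong",np.round(pr,1)); v=ctr-np.mean(pr,0);print(np.degrees(np.arctan2(v[1],v[0]))-90)
o=r.observe();print(o["tool_pos"],o["tcp_rot"]);from scipy.spatial.transform import Rotation as R
print(R.from_quat(o["tcp_rot"]).as_matrix().round(4))
```

```text
[[ 484.4 -267.2   70. ]
 [ 480.1 -277.9   70. ]
 [ 453.4 -266.6   70. ]
 [ 457.7 -255.2   70. ]]
[ 468.89198888 -266.75383757   70.        ]
x yaw -23.591616694361836
block [ 468.86151232 -266.61698012   36.        ]
-24.21315573781478
-24.15346514044053
prong [[ 460.1 -320.3    6. ]
 [ 433.9 -308.3    6. ]]
-24.737581082386654
[ 471.01509505 -266.58091941  191.81186428] [ 9.83116175e-01 -1.82981601e-01 -1.59013285e-04  5.42179827e-04]
[[ 9.330e-01 -3.598e-01 -5.000e-04]
 [-3.598e-01 -9.330e-01 -1.000e-03]
 [-1.000e-04  1.100e-03 -1.000e+00]]
```

send_rows:
  jaw: [0.6,0.5,0.5,0.5,0.5,0.5]
  xyz:
    - [-2,0,-30]
    - [0,0,-50]
    - [0,0,-45]
    - [0,0,-20]
    - [0,0,-6]
    - [0,0,0]
  rotation:
    - [0,0,-0.054]
    - [0,0,0]
    - [0,0,0]
    - [0,0,0]
    - [0,0,0]
    - [0,0,0]

```text
t: 2.25
tool_pos: [469.4, -267.0, 41.1]
tcp_rot: [0.978, -0.21, 0.0, 0.0]
ft_force: [0.3, -0.2, -0.0]
grip_width: 46.4
```

Run:
```python
from h import *
c=r.camera("wrist"); cv2.imwrite("pics/w2.png",c["color"][:,:,::-1])
o=r.observe();print(o["t"],o["tool_pos"],o["tcp_rot"],o["ft_force"])
```

```text
2.3 [ 469.91290718 -266.8518535    41.61179316] [ 9.77737736e-01 -2.09828583e-01  8.45602239e-04  4.12886618e-04] [ 0.76237071 -0.04502343 -0.05037857]
```

View pics/w2.png

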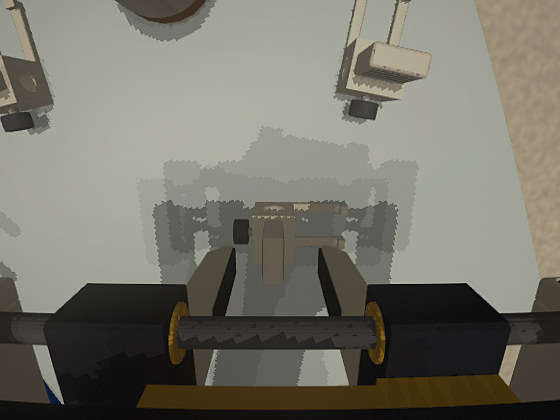

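The tab at (273,250) is centred between the fingertips at (235,255) and (320,255). Closing, then lifting.

send_rows:
  jaw: [0,0,0,0,0,0]
  xyz:
    - [0,0,0]
    - [0,0,0]
    - [0,0,0]
    - [0,0,0]
    - [0,0,0]
    - [0,0,0]
  rotation:
    - [0,0,0]
    - [0,0,0]
    - [0,0,0]
    - [0,0,0]
    - [0,0,0]
    - [0,0,0]

```text
t: 3.05
tool_pos: [469.9, -265.4, 40.9]
tcp_rot: [0.978, -0.209, 0.0, -0.0]
ft_force: [-0.0, 0.1, 1.9]
grip_width: 11.1
```

Run:
```python
from h import *
c=r.camera("wrist"); crop(c,290,230,60,45,8,"pics/w3.png")
o=r.observe();print(o["t"],o["tool_pos"],o["tcp_rot"],o["ft_force"],o["grip_width"])
```

```text
3.1 [ 469.85638519 -265.45117487   40.8902824 ] [ 9.77923849e-01 -2.08961547e-01  1.28103011e-04 -4.42711536e-05] [0.43580288 0.355847   2.50259444] 10.921433505955784
```

View pics/w3.png

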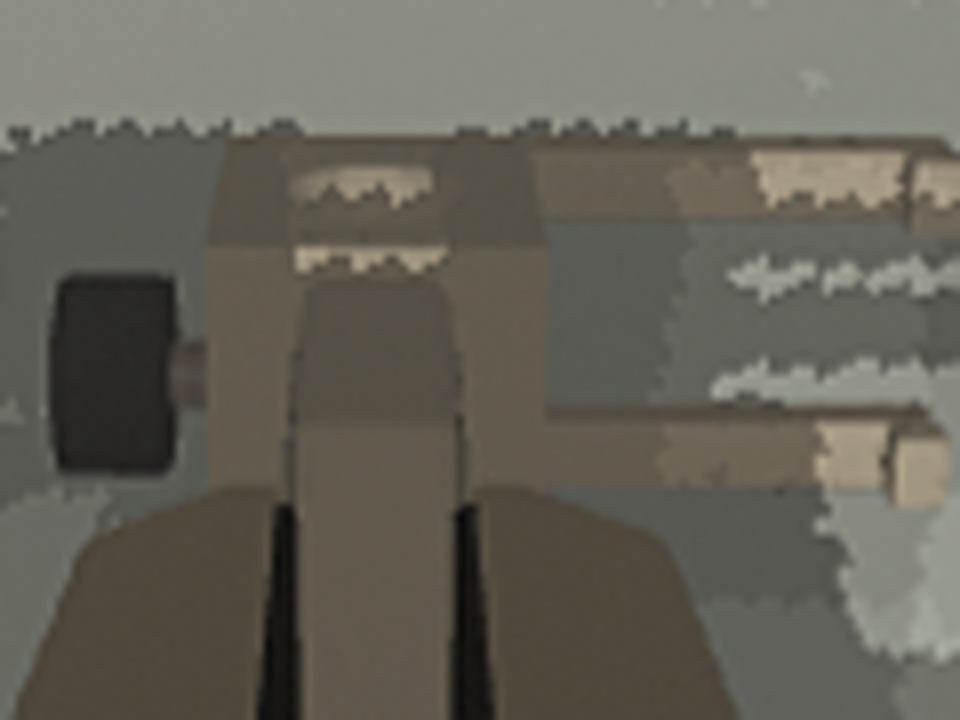

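send_rows:
  jaw: [0,0,0,0,0,0,0,0]
  xyz:
    - [0,0,20]
    - [0,0,50]
    - [2,30,50]
    - [2,32,45]
    - [3,32,40]
    - [2,32,30]
    - [2,32,24]
    - [2,31,0]
  rotation:
    - [0,0,0]
    - [0,0,0]
    - [0,0,0.124]
    - [0,0,0.124]
    - [0,0,0.124]
    - [0,0,0.124]
    - [0,0,0.124]
    - [0,0,0.124]

```text
t: 4.1
tool_pos: [483.4, -75.6, 301.2]
tcp_rot: [0.987, 0.163, 0.002, 0.0]
ft_force: [0.9, 0.3, -2.7]
grip_width: 11.1
```

send_rows:
  jaw: [0,0,0]
  xyz:
    - [0,0,0]
    - [0,0,0]
    - [0,0,0]
  rotation:
    - [0,0,0]
    - [0,0,0]
    - [0,0,0]

```text
t: 4.47
tool_pos: [482.2, -78.0, 299.2]
tcp_rot: [0.987, 0.159, -0.001, 0.0]
ft_force: [-0.7, -0.7, -1.3]
grip_width: 10.9
```

Run:
```python
from h import *
import pickle
D={n:r.camera(n) for n in("wrist","scene","side")}
o=r.observe();print(o["t"],o["tool_pos"],o["tcp_rot"],o["ft_force"],o["torque"],o["grip_width"],o["joint_pos"])
pickle.dump((D,o),open("v1.pkl","wb"))
for n in D: cv2.imwrite(f"pics/{n}4.png",D[n]["color"][:,:,::-1])
```

```text
4.625 [482.53961612 -77.36409648 299.46434486] [ 9.87151781e-01  1.59785059e-01 -3.09797721e-04  2.15367615e-05] [-0.06955924 -0.13674603 -1.92082053] [ 0.01999733 -0.01854455 -0.03417148] 10.894672934468444 [ 0.15877252  0.26609001 -0.05909314  1.69469468  0.01700281  1.18188891
 -1.1545528 ]
```

View pics/wrist4.png

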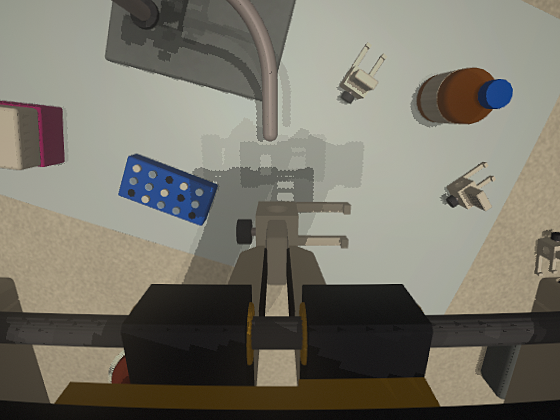

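View pics/scene4.png

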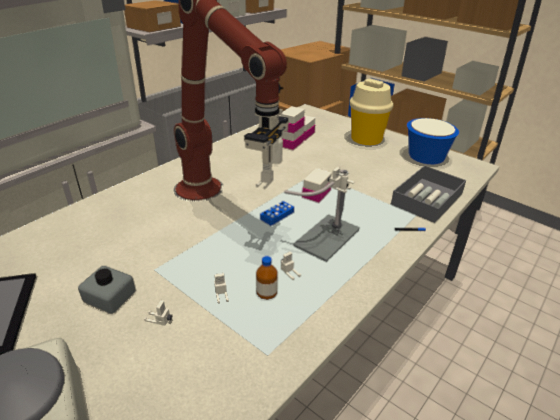

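View pics/side4.png

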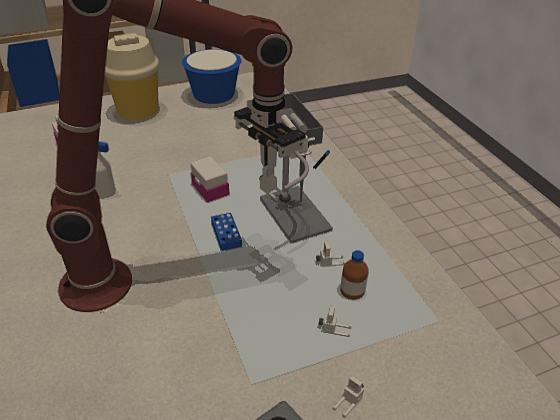

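The wrist view shows the rail tip at about (270,137), bending up to (240,5), with the carried hanger at (280,210). I need a second viewpoint to triangulate the rail and the parked hanger.

send_rows:
  jaw: [0,0,0,0,0,0]
  xyz:
    - [0,40,20]
    - [0,40,20]
    - [0,20,0]
    - [0,0,0]
    - [0,0,0]
    - [0,0,0]
  rotation:
    - [0,0,0]
    - [0,0,0]
    - [0,0,0]
    - [0,0,0]
    - [0,0,0]
    - [0,0,0]

```text
t: 5.38
tool_pos: [482.7, 21.8, 339.4]
tcp_rot: [0.987, 0.159, -0.0, 0.0]
ft_force: [0.6, 0.2, -1.9]
grip_width: 11.0
```

Run:
```python
from h import *
import pickle
D={n:r.camera(n) for n in("wrist",)}
o=r.observe();print(o["t"],o["tool_pos"],o["tcp_rot"],o["ft_force"],o["torque"],o["grip_width"])
pickle.dump((D,o),open("v2.pkl","wb"))
for n in D: cv2.imwrite(f"pics/{n}5.png",D[n]["color"][:,:,::-1])
D1=pickle.load(open("v1.pkl","rb"))[0]
crop(D1["wrist"],260,80,70,75,5,"pics/w4c.png")
crop(D1["scene"],325,190,50,38,8,"pics/s4c.png")
crop(D1["side"],290,180,50,45,8,"pics/d4c.png")
```

```text
5.425 [482.6793394   22.03440156 339.47209819] [ 9.87214362e-01  1.59397824e-01 -3.15649989e-04  1.92883104e-04] [ 3.57105519e-01 -1.93889823e-03 -2.45664380e+00] [ 0.02493    -0.061668    0.02036709] 11.152943829190368
```

View pics/wrist5.png

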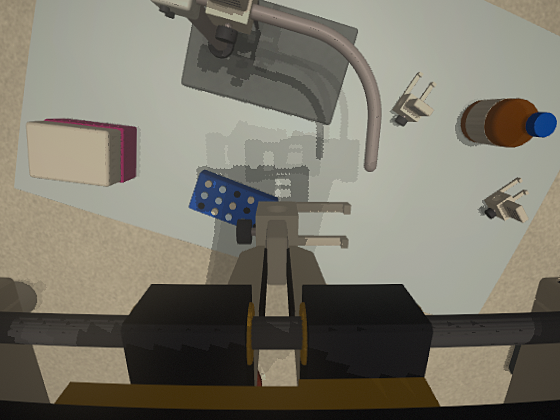

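View pics/w4c.png

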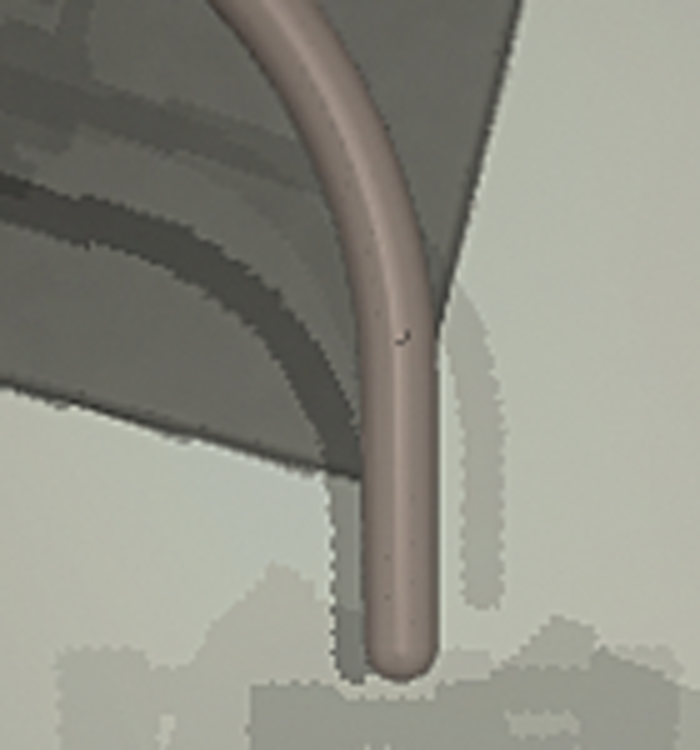

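View pics/s4c.png

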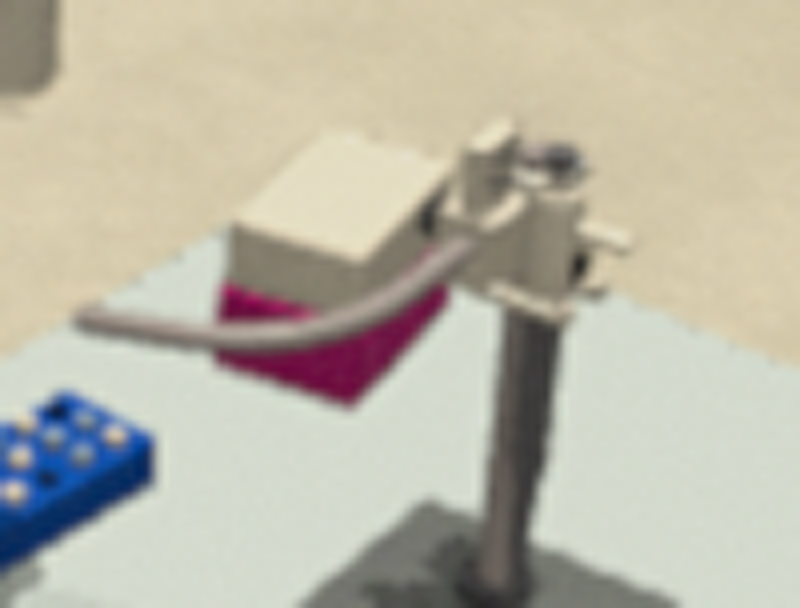

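View pics/d4c.png

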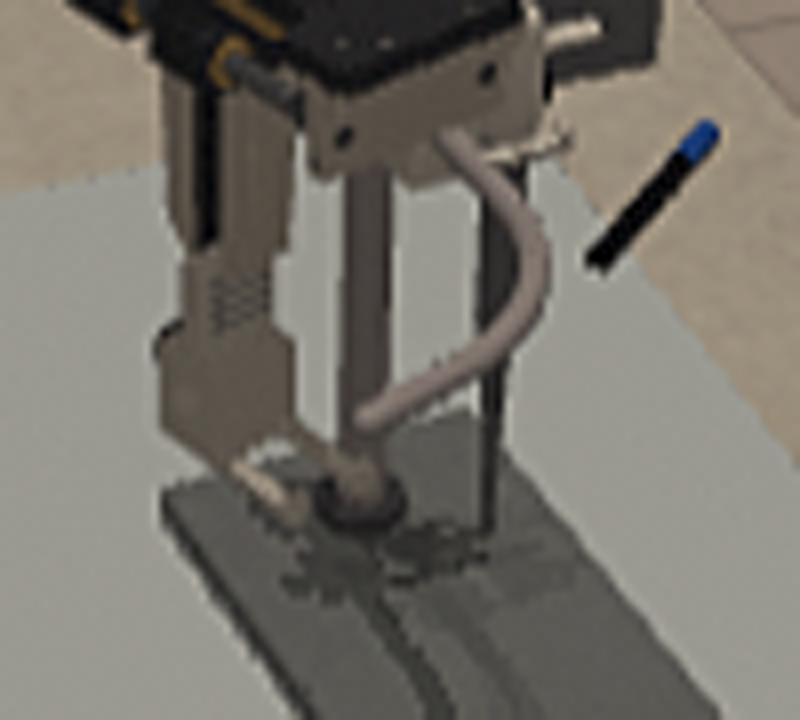

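Run:
```python
from h import *
import pickle
c=pickle.load(open("v2.pkl","rb"))[0]["wrist"]
crop(c,345,120,50,60,6,"pics/w5c.png")
crop(c,230,40,80,40,9,"pics/w5d.png")
```

```text
(no output)
```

View pics/w5c.png

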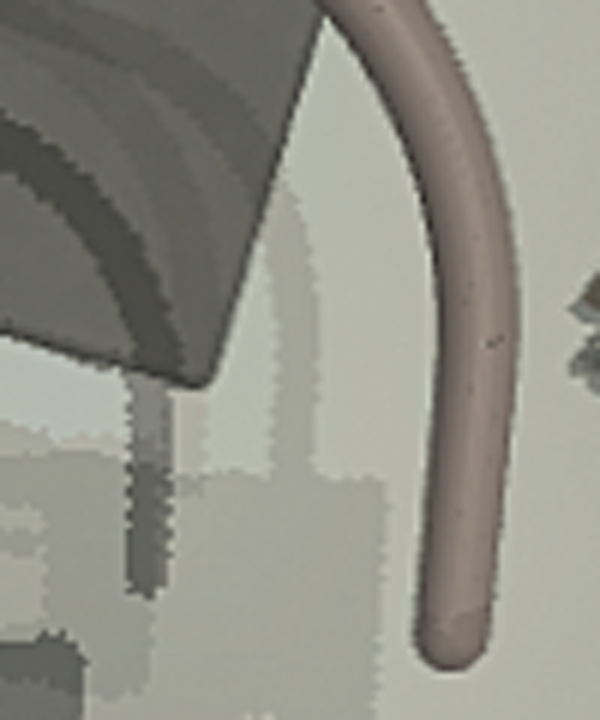

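View pics/w5d.png

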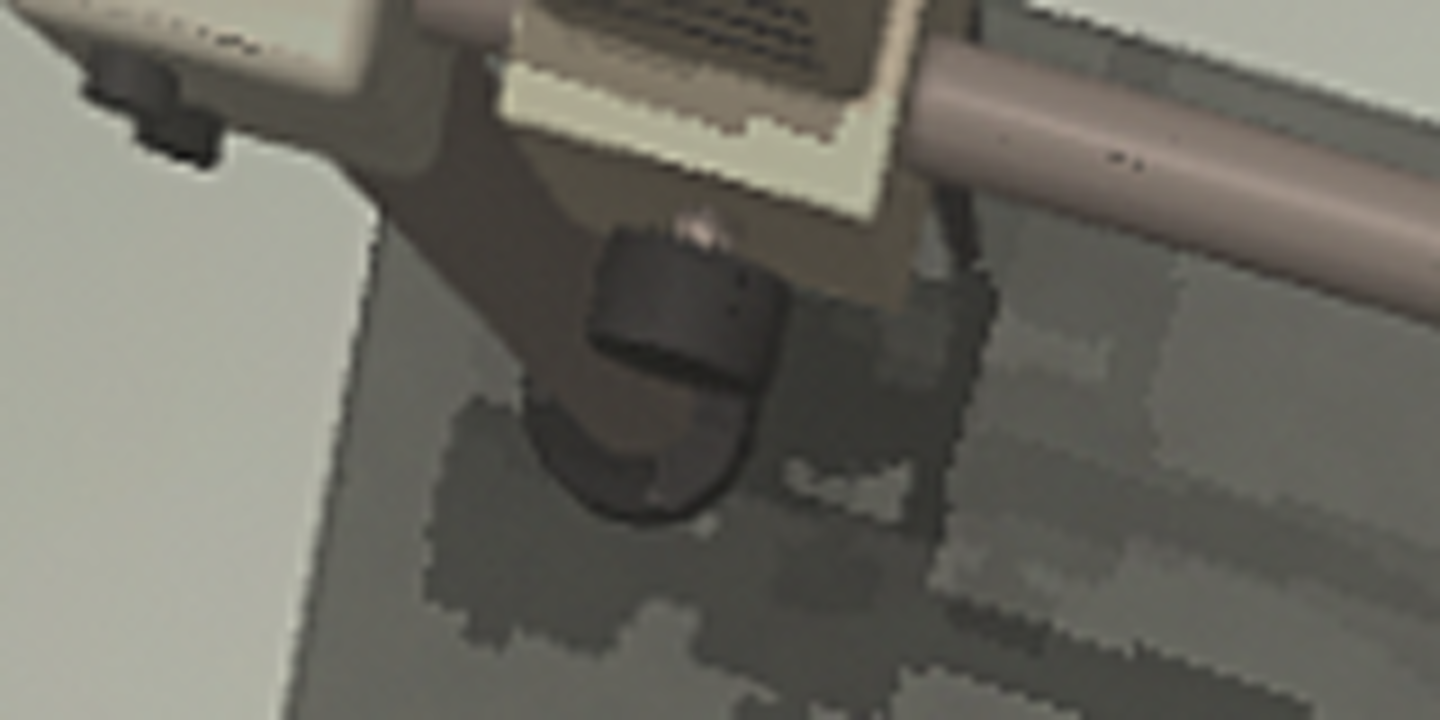

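Run:
```python
from h import *
import pickle
D1=pickle.load(open("v1.pkl","rb"))[0]; c2=pickle.load(open("v2.pkl","rb"))[0]["wrist"]; c1=D1["wrist"];s=D1["scene"];d=D1["side"]
a1=(c1,270.4,134.2);a2=(c2,370.5,165.8);a3=(s,285.6,191.5);a4=(d,286.5,186.5)
for n,L in [("w12",(a1,a2)),("sd",(a3,a4)),("all",(a1,a2,a3,a4)),("w1s",(a1,a3)),("w2s",(a2,a3))]:
    p,e=tri(*L);print(n,p.round(1),np.round(e,1))
W1=lambda x,y:(c1,190+x/5,5+y/5);W2=lambda x,y:(c2,295+x/6,60+y/6);W3=lambda x,y:(c2,150+x/9,y/9)
print("end straight at 230",[onz(*W1(*q),230).round(1) for q in [(402,646),(401,520),(398.5,400)]],[onz(*W2(*q),230).round(1) for q in[(453,635),(463,520),(475,400)]])
q=[onz(*W3(*k),235) for k in[(915,98),(1100,142),(1440,222)]];print("straight",np.round(q,1),np.degrees(np.arctan2(*(q[0]-q[-1])[[1,0]])))
print("parked block top corner near end (872,218),(500,120) z251",onz(*W3(872,218),251).round(1),onz(*W3(500,120),251).round(1))
# column/plate corners
print("plate corner",onz(*W2(205,385),10).round(1))
S=lambda x,y:(s,275+x/8,152+y/8);
print("scene straight",onz(*S(470,245),235).round(1))
```

```text
w12 [542.9 -52.3 229.3] [0.1 0.1]
sd [545.6 -55.6 231.5] [0.3 0.3]
all [544.  -52.9 229.7] [1.3 1.2 0.8 2.6]
w1s [542.8 -52.3 228.4] [0. 0.]
w2s [543.  -52.5 228.6] [0. 0.]
end straight at 230 [array([542.9, -52.3, 230. ]), array([561.3, -46.1, 230. ]), array([578.2, -40.2, 230. ])] [array([543. , -52.1, 230. ]), array([560.2, -46.5, 230. ]), array([577.7, -41.2, 230. ])]
straight [[632.6  93.7 235. ]
 [634.4  76.2 235. ]
 [637.9  44.  235. ]] 96.10985643030375
parked block top corner near end (872,218),(500,120) z251 [618.2  91.9 251. ] [615.8 125.5 251. ]
plate corner [571.5 -36.4  10. ]
scene straight [634.4  95.3 235. ]
```

```bash
cat > plan.py <<'E'
from h import *
from scipy.spatial.transform import Rotation as R
psi=np.radians(3.6);phi=np.radians(3.3);B=np.array([543.,-52.4,229.2]);HB=20.9
def local(s):
    s=np.asarray(s,float);out=np.zeros(s.shape+(3,))
    C=np.array([-80,-115]);e=np.array([np.cos(np.radians(-75)),np.sin(np.radians(-75))])
    P0=C+80*e;t=np.array([.9659,.2588])
    L=80*np.radians(75)
    for i,x in np.ndenumerate(s):
        if x<40: p=P0-t*(40-x)
        elif x<40+L:
            a=np.radians(-75)+(x-40)/80;p=C+80*np.array([np.cos(a),np.sin(a)])
        else: p=np.array([0,-115+(x-40-L)])
        out[i]=[p[0]*np.cos(phi),p[1],p[0]*np.sin(phi)]   # lower at -x
    return out
Rz=R.from_euler('z',psi).as_matrix()
def world(s):
    l=local(s); l0=local(np.array([0.]))[0]
    return B+(l-l0)@Rz.T
def pose(s):
    q=world(np.linspace(s-17,s+17,69));m=q.mean(0)
    _,_,V=np.linalg.svd(q-m);t=V[0];t=t*np.sign(t@(q[-1]-q[0]))
    n=np.cross([0,0,1],t);n/=np.linalg.norm(n);dv=(q-m)@n
    P=m+n*(dv.max()+dv.min())/2
    z=-np.cross(t,n); y=np.cross(z,t)
    return P-z*HB, R.from_matrix(np.column_stack([t,y,z]))
def avg(n=6):
    P=[];Q=[]
    for _ in range(n):
        o=r.observe();P.append(o["tool_pos"]);Q.append(o["tcp_rot"]);F=o["ft_force"];r.camera("side")
    return np.mean(P,0),R.from_quat(Q).mean(),o
def report(s,p,q):
    P,Q=pose(s);return (P-p).round(1),(Q*q.inv()).as_rotvec().round(4),P.round(1),Q.as_matrix()[:,0].round(3)
E
python3 - <<'E'
from plan import *
p,q,o=avg();print(o["t"],p,q.as_quat())
for s in(-60,-30,40,100,170):print(s,*report(s,p,q))
print(world(np.array([160.,200])), Rz@[0,0,0])
E
```

```text
5.675 [482.70997371  22.67739371 339.59944862] [ 9.87122840e-01  1.59963964e-01 -1.58612930e-04  6.51194750e-05]
-60 [  2.4 -94.6 -92.9] [ 0.0178 -0.053   0.0037] [485.1 -71.9 246.7] [0.946 0.319 0.056]
-30 [ 30.8 -85.  -91.2] [ 0.0178 -0.053   0.0037] [513.5 -62.3 248.4] [0.946 0.319 0.056]
40 [ 96.9 -62.2 -87.3] [ 0.0187 -0.0521  0.0441] [579.6 -39.6 252.3] [0.933 0.357 0.055]
100 [141.8 -24.7 -84.6] [ 0.0204 -0.0242  0.754 ] [624.5  -2.  255. ] [0.475 0.879 0.031]
170 [150.8  43.7 -83.9] [ 3.0000e-04 -1.0000e-04  1.3123e+00] [633.5  66.4 255.7] [-0.063  0.998 -0.   ]
[[634.11362598  56.44215803 234.83727258]
 [631.6020052   96.36322717 234.83727258]] [0. 0. 0.]
```

send_rows:
  jaw: [0,0,0,0,0,0,0]
  xyz:
    - [1,-35,-20]
    - [1,-35,-35]
    - [0.4,-24.6,-37.9]
    - [14,4.8,0.8]
    - [10.2,3.4,0.6]
    - [0,0,0]
    - [0,0,0]
  rotation:
    - [0.006,-0.018,0]
    - [0.006,-0.018,0.0037]
    - [0.0058,-0.017,0]
    - [0,0,0]
    - [0,0,0]
    - [0,0,0]
    - [0,0,0]

```text
t: 6.6
tool_pos: [509.8, -62.1, 249.0]
tcp_rot: [0.986, 0.163, 0.028, -0.004]
ft_force: [0.4, 0.0, -2.1]
grip_width: 11.0
```

Run:
```python
from plan import *
import pickle
p,q,o=avg();print(o["t"],p,q.as_quat(),o["ft_force"],o["grip_width"])
print(report(-35,p,q))
D={n:r.camera(n) for n in("wrist","scene","side")};pickle.dump((D,o),open("v3.pkl","wb"))
crop(D["wrist"],280,190,60,45,8,"pics/w6.png");crop(D["scene"],285,190,40,30,10,"pics/s6.png");crop(D["side"],285,190,40,30,10,"pics/d6.png")
```

```text
6.85 [509.36604324 -62.60246437 248.71035084] [ 0.98625364  0.16280707  0.02789109 -0.00443776] [-0.00668078 -0.6900702  -2.74707954] 11.180049584591801
(array([-0.6, -1.3, -0.6]), array([ 0.    ,  0.0009, -0.0022]), array([508.8, -63.9, 248.1]), array([0.946, 0.319, 0.056]))
```

View pics/w6.png

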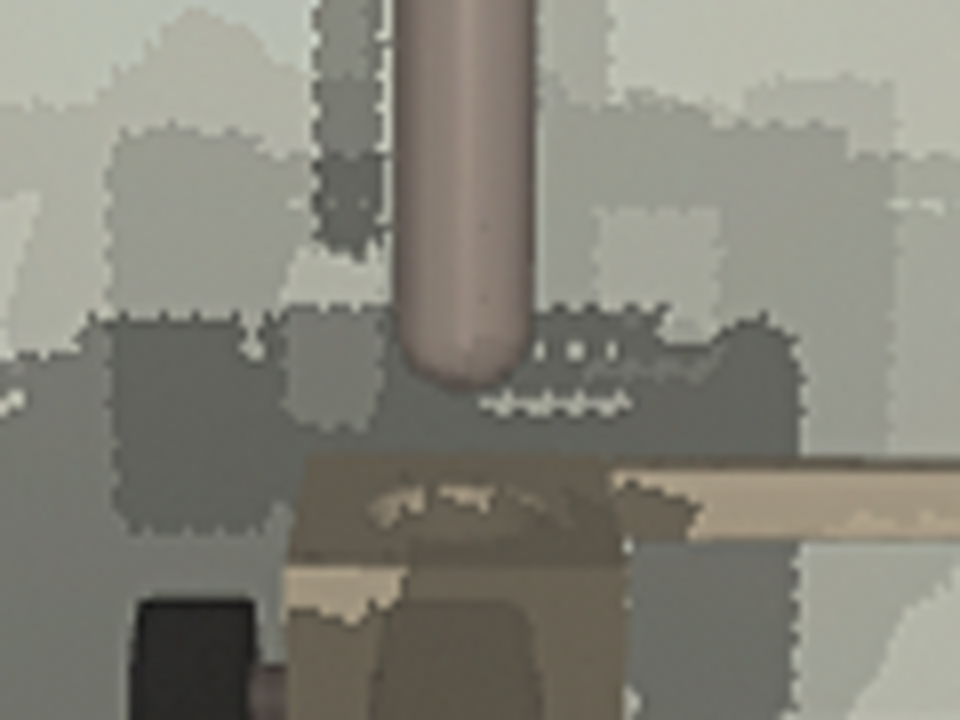

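View pics/s6.png

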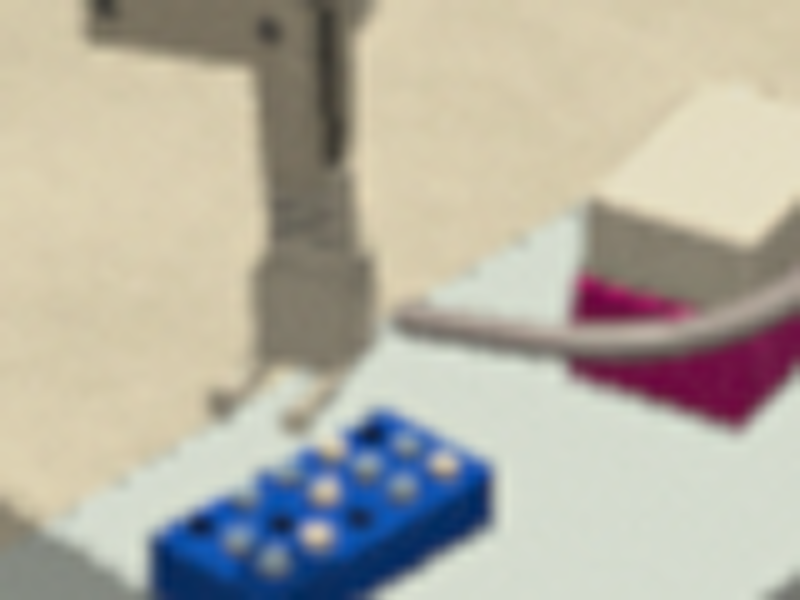

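View pics/d6.png

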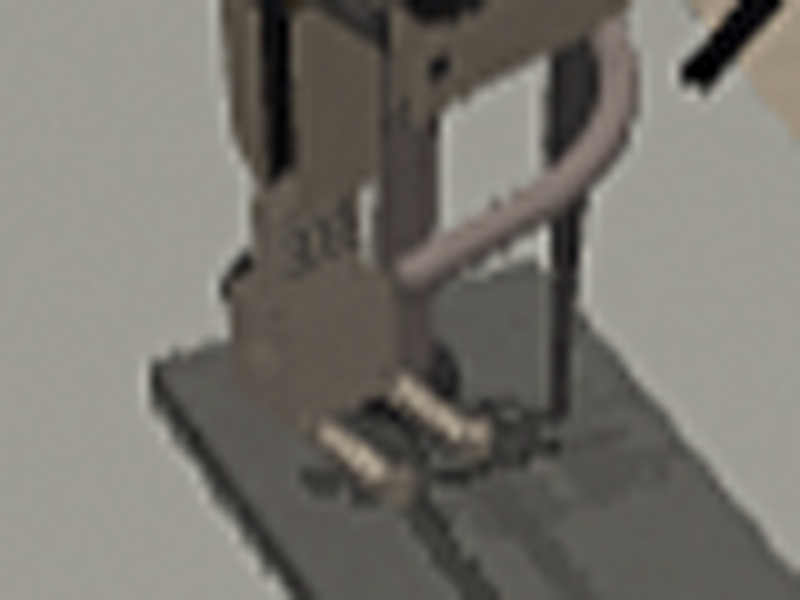

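The crop shows the rail 0.8 mm to the right of the bore, at (467,370) against (459,500), which agrees with the planned correction of about 1 mm towards hanger -y. I'll apply it and start threading in small steps.

send_rows:
  jaw: [0,0,0,0,0,0,0]
  xyz:
    - [-0.6,-1.3,-0.6]
    - [3.8,1.3,0.2]
    - [3.8,1.3,0.2]
    - [3.8,1.3,0.2]
    - [3.8,1.2,0.2]
    - [3.8,1.3,0.3]
    - [0,0,0]
  rotation:
    - [0,0.0009,-0.0022]
    - [0,0,0]
    - [0,0,0]
    - [0,0,0]
    - [0,0,0]
    - [0,0,0]
    - [0,0,0]

```text
t: 7.92
tool_pos: [528.0, -57.6, 248.7]
tcp_rot: [0.986, 0.162, 0.027, -0.005]
ft_force: [0.8, 0.2, -1.5]
grip_width: 11.2
```

Run:
```python
from plan import *
p,q,o=avg();print(o["t"],p,q.as_quat(),o["ft_force"],o["torque"],o["grip_width"])
print(report(-15,p,q))
D={n:r.camera(n) for n in("wrist","scene","side")}
crop(D["wrist"],280,190,60,45,8,"pics/w7.png");crop(D["scene"],285,190,40,30,10,"pics/s7.png")
```

```text
8.175 [527.68797113 -57.80613896 248.69750898] [ 0.98650905  0.16138796  0.02706676 -0.00460455] [-0.21999444  0.11116674 -0.38936698] [0.005443   0.07494614 0.02232668] 10.859921394224463
(array([0. , 0.3, 0.5]), array([-0.0001, -0.0008,  0.0007]), array([527.7, -57.6, 249.2]), array([0.946, 0.319, 0.056]))
```

View pics/w7.png

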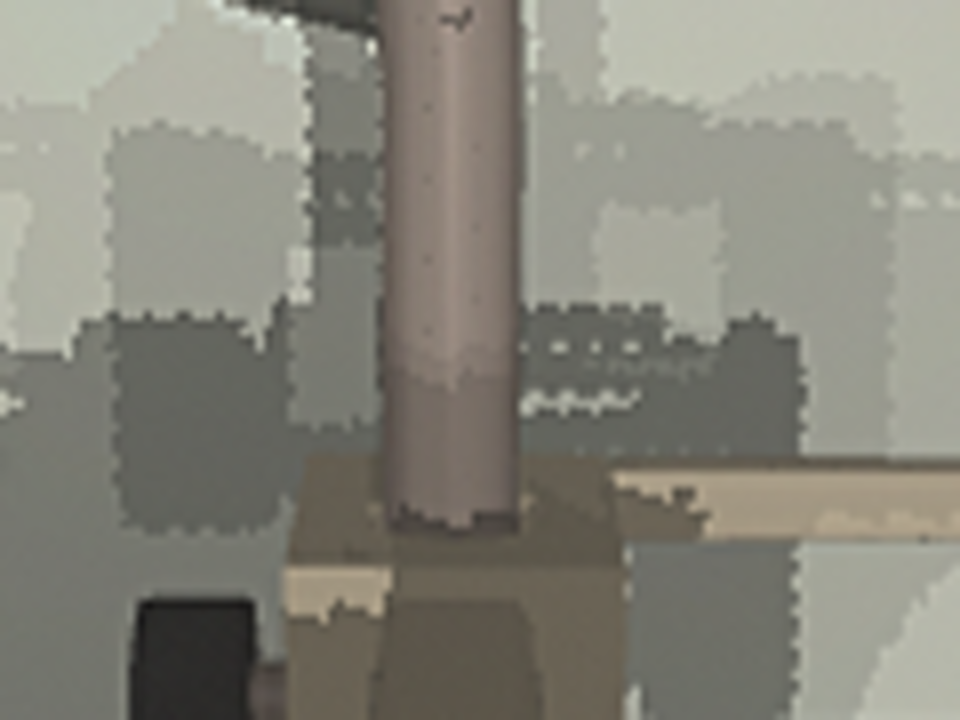

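View pics/s7.png

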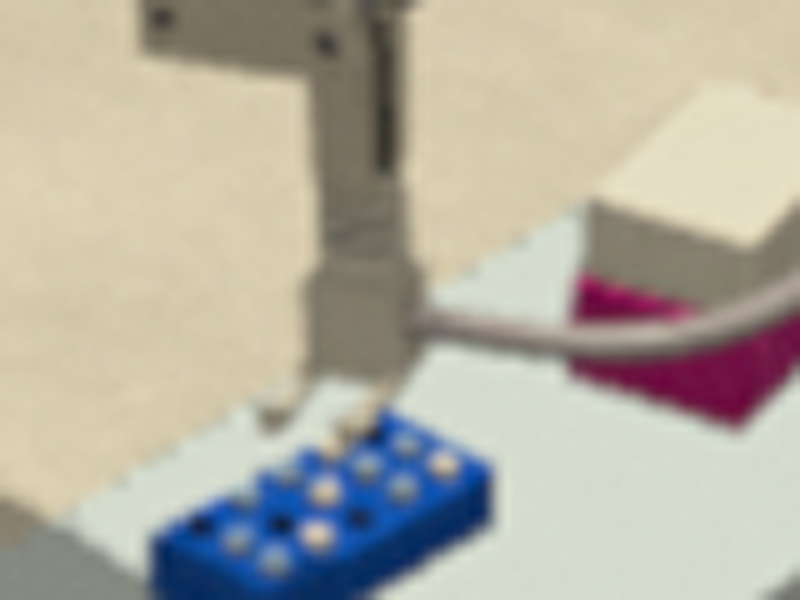

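Threading has started: the rail enters the bore at (452,520) centred, with forces near zero. I'll carry on along the straight end.

send_rows:
  jaw: [0,0,0,0,0]
  xyz:
    - [4.7,1.7,0.5]
    - [4.7,1.6,0.3]
    - [4.7,1.6,0.3]
    - [4.7,1.6,0.3]
    - [0,0,0]
  rotation:
    - [0,0,0]
    - [0,0,0]
    - [0,0,0]
    - [0,0,0]
    - [0,0,0]

```text
t: 9.0
tool_pos: [546.9, -51.0, 250.1]
tcp_rot: [0.986, 0.162, 0.027, -0.005]
ft_force: [0.3, -0.1, -2.2]
grip_width: 10.9
```

Run:
```python
from plan import *
F=[]
p,q,o=avg();print(o["t"],p,q.as_quat(),o["ft_force"],o["torque"],o["grip_width"])
print(report(5,p,q)); print(report(20,p,q))
```

```text
9.25 [546.49794834 -51.28391426 250.06935869] [ 0.98650334  0.16142718  0.02704128 -0.00460299] [ 0.32576584 -0.63650227 -1.09262739] [-0.00059249  0.07091607 -0.00488592] 10.783893194254507
(array([0.1, 0.1, 0.3]), array([-0.0001, -0.0008,  0.0006]), array([546.6, -51.2, 250.3]), array([0.946, 0.319, 0.056]))
(array([14.3,  4.9,  1.1]), array([-0.0001, -0.0008,  0.0006]), array([560.8, -46.4, 251.2]), array([0.946, 0.319, 0.056]))
```

send_rows:
  jaw: [0,0,0,0]
  xyz:
    - [4.8,1.6,0.4]
    - [4.7,1.6,0.4]
    - [4.8,1.7,0.3]
    - [0,0,0]
  rotation:
    - [0,0,0]
    - [0,0,0]
    - [0,0,0]
    - [0,0,0]

```text
t: 9.8
tool_pos: [561.3, -46.0, 251.1]
tcp_rot: [0.986, 0.162, 0.027, -0.005]
ft_force: [-0.5, -0.3, -1.9]
grip_width: 10.7
```

```bash
cat >> plan.py <<'E'
def status(n=8):
    P=[];Q=[];F=[];T=[]
    for _ in range(n):
        o=r.observe();P.append(o["tool_pos"]);Q.append(o["tcp_rot"]);F.append(o["ft_force"]);T.append(o["torque"]);r.camera("side")
    p,q=np.mean(P,0),R.from_quat(Q).mean();F=np.mean(F,0);T=np.mean(T,0)
    M=q.as_matrix();t=M[:,0];h=M[:,1]*-1;u=-M[:,2]
    print("t",round(o["t"],2),"pos",p.round(1),"F world",F.round(2),"F along x,y(knob side),up:",(t@F).round(2),(h@F).round(2),(u@F).round(2),"T",T.round(3),"w",round(o["grip_width"],1))
    return p,q
def rows(p,q,ss):
    a,b=p,q
    for s in ss:
        P,Q=pose(s);print(s,(P-a).round(1).tolist(),(Q*b.inv()).as_rotvec().round(3).tolist());a,b=P,Q
E
python3 - <<'E'
from plan import *
p,q=status();print(report(20,p,q));rows(p,q,range(24,60,4))
c=r.camera("wrist");crop(c,280,190,60,45,8,"pics/w8.png")
E
```

```text
t 10.15 pos [560.8 -46.4 251.2] F world [-0.1   0.11 -2.02] F along x,y(knob side),up: -0.17 0.14 -2.02 T [-0.037  0.086  0.003] w 10.6
(array([ 0., -0.,  0.]), array([-0.0001, -0.0008,  0.0006]), array([560.8, -46.4, 251.2]), array([0.946, 0.319, 0.056]))
24 [3.8, 1.3, 0.2] [-0.0, -0.001, 0.001]
28 [3.8, 1.3, 0.2] [-0.0, 0.0, 0.001]
32 [3.8, 1.4, 0.2] [-0.0, 0.0, 0.006]
36 [3.7, 1.4, 0.2] [-0.0, 0.0, 0.013]
40 [3.7, 1.5, 0.2] [-0.0, 0.0, 0.021]
44 [3.7, 1.5, 0.2] [-0.0, 0.0, 0.029]
48 [3.6, 1.6, 0.2] [-0.0, 0.001, 0.038]
52 [3.6, 1.7, 0.2] [-0.0, 0.001, 0.044]
56 [3.5, 1.9, 0.2] [-0.001, 0.001, 0.049]
```

View pics/w8.png

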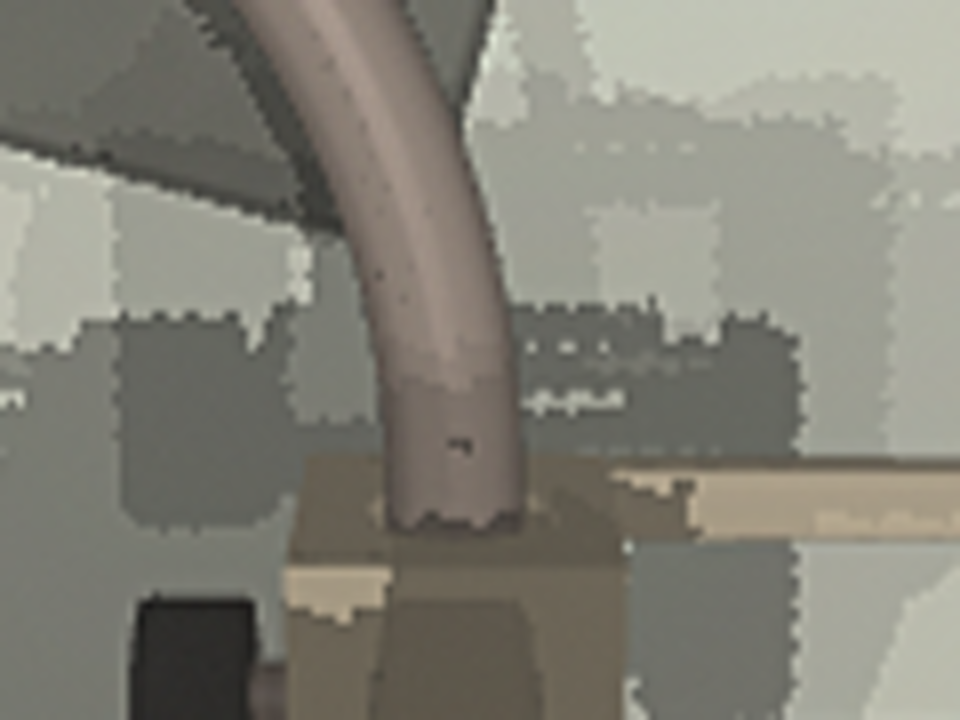

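The hanger is free on the rail and centred at (455,515). The force is only its weight (-2.0 N). Now into the bend.

send_rows:
  jaw: [0,0,0,0,0,0]
  xyz:
    - [3.8,1.3,0.2]
    - [3.8,1.3,0.2]
    - [3.8,1.4,0.2]
    - [3.7,1.4,0.2]
    - [3.7,1.5,0.2]
    - [0,0,0]
  rotation:
    - [0,-0.001,0.001]
    - [0,0,0.001]
    - [0,0,0.006]
    - [0,0,0.013]
    - [0,0,0.021]
    - [0,0,0]

```text
t: 11.0
tool_pos: [579.9, -39.3, 252.1]
tcp_rot: [0.983, 0.182, 0.028, -0.005]
ft_force: [-0.4, -0.6, -1.9]
grip_width: 10.9
```

Run:
```python
from plan import *
p,q=status(5);rows(p,q,[40,44,48,52,56,60,64])
```

```text
t 11.2 pos [579.6 -39.5 252.2] F world [ 0.06  0.14 -2.04] F along x,y(knob side),up: -0.0 0.1 -2.04 T [-0.022  0.071 -0.009] w 10.7
40 [-0.0, -0.1, 0.1] [-0.0, 0.001, -0.001]
44 [3.7, 1.5, 0.2] [-0.0, 0.0, 0.029]
48 [3.6, 1.6, 0.2] [-0.0, 0.001, 0.038]
52 [3.6, 1.7, 0.2] [-0.0, 0.001, 0.044]
56 [3.5, 1.9, 0.2] [-0.001, 0.001, 0.049]
60 [3.4, 2.0, 0.2] [-0.001, 0.001, 0.05]
64 [3.3, 2.2, 0.2] [-0.001, 0.001, 0.05]
```

send_rows:
  jaw: [0,0,0,0,0]
  xyz:
    - [3.7,1.4,0.2]
    - [3.6,1.6,0.2]
    - [3.6,1.7,0.2]
    - [3.5,1.9,0.2]
    - [0,0,0]
  rotation:
    - [0,0,0.028]
    - [0,0.001,0.038]
    - [0,0.001,0.044]
    - [-0.001,0.001,0.049]
    - [0,0,0]

```text
t: 11.88
tool_pos: [594.4, -32.6, 252.9]
tcp_rot: [0.965, 0.26, 0.026, -0.007]
ft_force: [-0.3, 0.5, -3.0]
grip_width: 10.9
```

Run:
```python
from plan import *
p,q=status(5);rows(p,q,[56,60,64,68,72])
c=r.camera("wrist");crop(c,280,190,60,45,8,"pics/w9.png")
```

```text
t 12.07 pos [594.1 -32.8 252.9] F world [-0.08  0.34 -1.76] F along x,y(knob side),up: 0.01 0.33 -1.76 T [-0.016  0.07  -0.006] w 10.9
56 [-0.1, 0.0, 0.2] [-0.001, 0.001, -0.0]
60 [3.4, 2.0, 0.2] [-0.001, 0.001, 0.05]
64 [3.3, 2.2, 0.2] [-0.001, 0.001, 0.05]
68 [3.2, 2.4, 0.2] [-0.001, 0.001, 0.05]
72 [3.1, 2.5, 0.2] [-0.001, 0.001, 0.05]
```

View pics/w9.png

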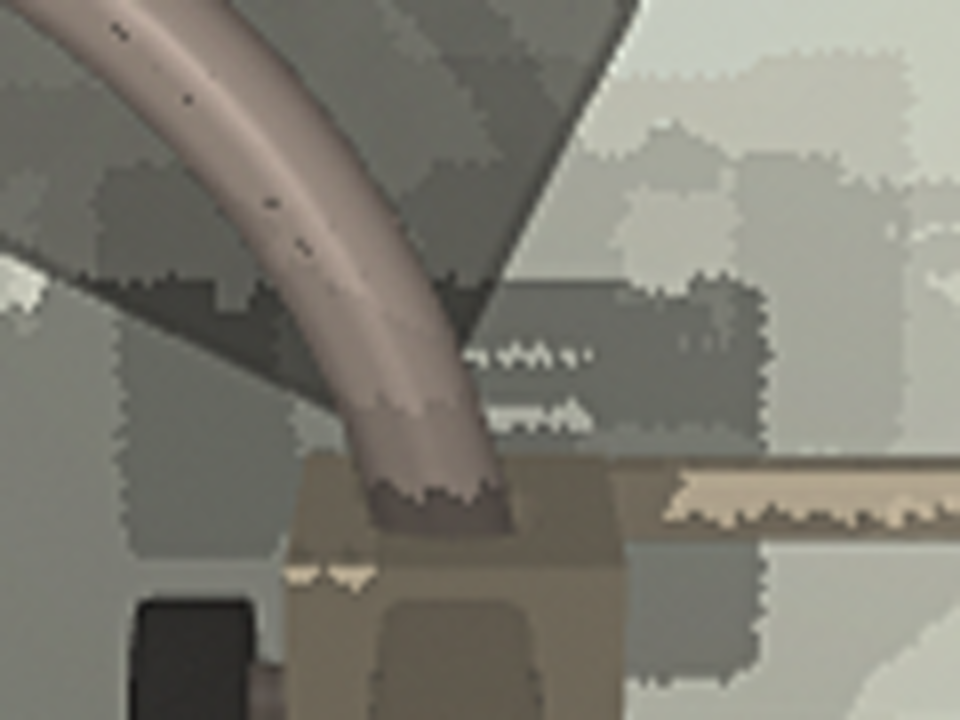

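The rail enters at (440,520), slightly left, as expected in the bend. There is no contact force, so I'll continue.

send_rows:
  jaw: [0,0,0,0,0]
  xyz:
    - [3.3,2.0,0.3]
    - [3.3,2.2,0.3]
    - [3.2,2.4,0.2]
    - [3.1,2.5,0.2]
    - [0,0,0]
  rotation:
    - [-0.001,0.001,0.05]
    - [-0.001,0.001,0.05]
    - [-0.001,0.001,0.05]
    - [-0.001,0.001,0.05]
    - [0,0,0]

```text
t: 12.8
tool_pos: [607.0, -23.6, 254.0]
tcp_rot: [0.935, 0.355, 0.022, -0.008]
ft_force: [0.7, -0.4, -1.9]
grip_width: 10.8
```

Run:
```python
from plan import *
p,q=status(5);rows(p,q,[72,76,80,84,88,92])
```

```text
t 13.0 pos [606.8 -23.9 254. ] F world [ 0.21 -0.36 -2.22] F along x,y(knob side),up: -0.19 -0.41 -2.21 T [-0.021  0.042  0.007] w 10.7
72 [0.2, 0.2, -0.1] [-0.001, 0.002, 0.001]
76 [2.9, 2.7, 0.2] [-0.001, 0.001, 0.05]
80 [2.8, 2.8, 0.2] [-0.001, 0.001, 0.05]
84 [2.7, 3.0, 0.2] [-0.002, 0.001, 0.05]
88 [2.5, 3.1, 0.2] [-0.002, 0.001, 0.05]
92 [2.4, 3.2, 0.1] [-0.002, 0.001, 0.05]
```

send_rows:
  jaw: [0,0,0,0,0]
  xyz:
    - [3.1,2.9,0.1]
    - [2.8,2.8,0.1]
    - [2.7,3.0,0.2]
    - [2.5,3.1,0.2]
    - [0,0,0]
  rotation:
    - [-0.002,0.002,0.051]
    - [-0.001,0.001,0.05]
    - [-0.002,0.001,0.05]
    - [-0.002,0.001,0.05]
    - [0,0,0]

```text
t: 13.68
tool_pos: [618.0, -11.7, 254.6]
tcp_rot: [0.895, 0.447, 0.018, -0.008]
ft_force: [-0.3, 0.7, -1.1]
grip_width: 10.9
```

Run:
```python
from plan import *
p,q=status(5);rows(p,q,[88,92,96,100,104,108])
c=r.camera("wrist");crop(c,280,190,60,45,8,"pics/w10.png")
```

```text
t 13.88 pos [617.9 -12.1 254.6] F world [ 0.09  0.31 -2.17] F along x,y(knob side),up: 0.22 0.12 -2.18 T [-0.014  0.074 -0.003] w 10.7
88 [0.0, -0.0, -0.0] [-0.0, 0.002, -0.0]
92 [2.4, 3.2, 0.1] [-0.002, 0.001, 0.05]
96 [2.2, 3.3, 0.1] [-0.002, 0.001, 0.05]
100 [2.0, 3.5, 0.1] [-0.002, 0.001, 0.05]
104 [1.8, 3.6, 0.1] [-0.002, 0.001, 0.05]
108 [1.7, 3.6, 0.1] [-0.002, 0.001, 0.05]
```

View pics/w10.png

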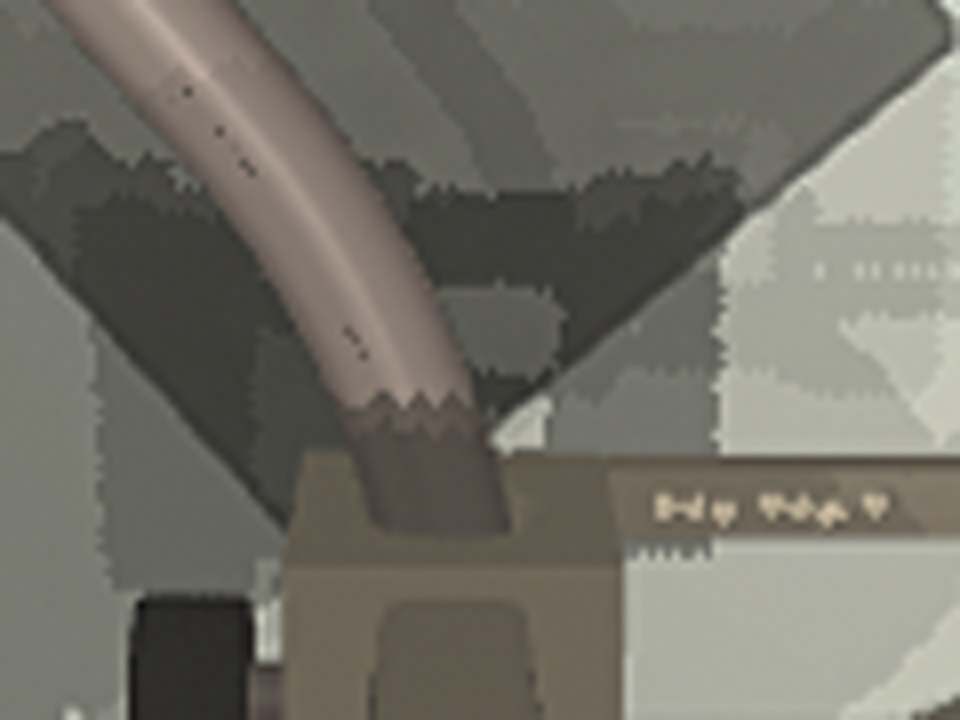

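The rail is still at (440,520) in the bore mouth and the forces show only the hanger's weight. Continuing.

send_rows:
  jaw: [0,0,0,0,0]
  xyz:
    - [2.4,3.2,0.1]
    - [2.2,3.3,0.1]
    - [2.0,3.5,0.1]
    - [1.8,3.6,0.1]
    - [0,0,0]
  rotation:
    - [-0.002,0.003,0.05]
    - [-0.002,0.001,0.05]
    - [-0.002,0.001,0.05]
    - [-0.002,0.001,0.05]
    - [0,0,0]

```text
t: 14.6
tool_pos: [626.5, 2.2, 254.9]
tcp_rot: [0.845, 0.534, 0.012, -0.008]
ft_force: [0.7, -0.6, -1.7]
grip_width: 11.2
```

Run:
```python
from plan import *
p,q=status(5);rows(p,q,[104,108,112,116,120,124])
```

```text
t 14.8 pos [626.4   1.8 255. ] F world [-0.02  0.   -1.89] F along x,y(knob side),up: -0.06 0.02 -1.89 T [0.024 0.078 0.011] w 11.0
104 [-0.1, -0.3, 0.1] [-0.0, 0.001, -0.001]
108 [1.7, 3.6, 0.1] [-0.002, 0.001, 0.05]
112 [1.5, 3.7, 0.1] [-0.002, 0.001, 0.05]
116 [1.3, 3.8, 0.1] [-0.003, 0.001, 0.05]
120 [1.1, 3.9, 0.1] [-0.003, 0.001, 0.05]
124 [0.9, 3.9, 0.1] [-0.003, 0.001, 0.05]
```

send_rows:
  jaw: [0,0,0,0,0]
  xyz:
    - [1.6,3.4,0.1]
    - [1.5,3.6,0.1]
    - [1.3,3.8,0.1]
    - [1.1,3.9,0.1]
    - [0,0,0]
  rotation:
    - [-0.002,0.002,0.05]
    - [-0.002,0.001,0.05]
    - [-0.003,0.001,0.05]
    - [-0.003,0.001,0.05]
    - [0,0,0]

```text
t: 15.48
tool_pos: [632.0, 17.1, 255.4]
tcp_rot: [0.788, 0.616, 0.007, -0.006]
ft_force: [-0.6, 0.3, -1.6]
grip_width: 10.9
```

Run:
```python
from plan import *
p,q=status(5);rows(p,q,[120,124,128,132,136,140,144,148])
c=r.camera("wrist");cv2.imwrite("pics/w11.png",c["color"][:,:,::-1])
crop(c,280,190,60,45,8,"pics/w11c.png")
```

```text
t 15.68 pos [631.9  16.6 255.4] F world [-0.1   0.16 -2.13] F along x,y(knob side),up: 0.09 0.13 -2.13 T [0.008 0.101 0.007] w 10.7
120 [-0.1, -0.0, 0.1] [-0.0, -0.001, -0.002]
124 [0.9, 3.9, 0.1] [-0.003, 0.001, 0.05]
128 [0.7, 4.0, 0.1] [-0.003, 0.0, 0.05]
132 [0.5, 4.0, 0.0] [-0.003, 0.0, 0.049]
136 [0.3, 4.0, 0.0] [-0.003, 0.0, 0.045]
140 [0.2, 4.0, 0.0] [-0.002, 0.0, 0.039]
144 [0.1, 4.0, 0.0] [-0.002, -0.0, 0.031]
148 [-0.0, 4.0, 0.0] [-0.001, -0.0, 0.022]
```

View pics/w11.png

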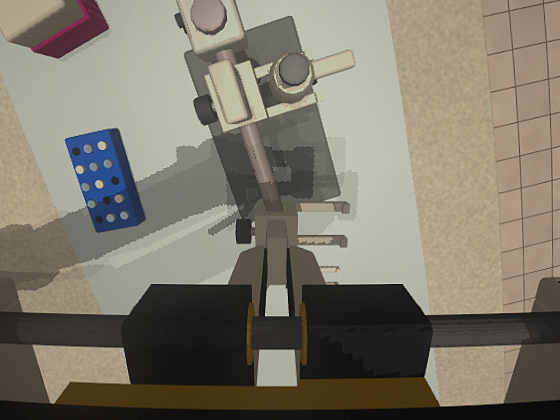

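View pics/w11c.png

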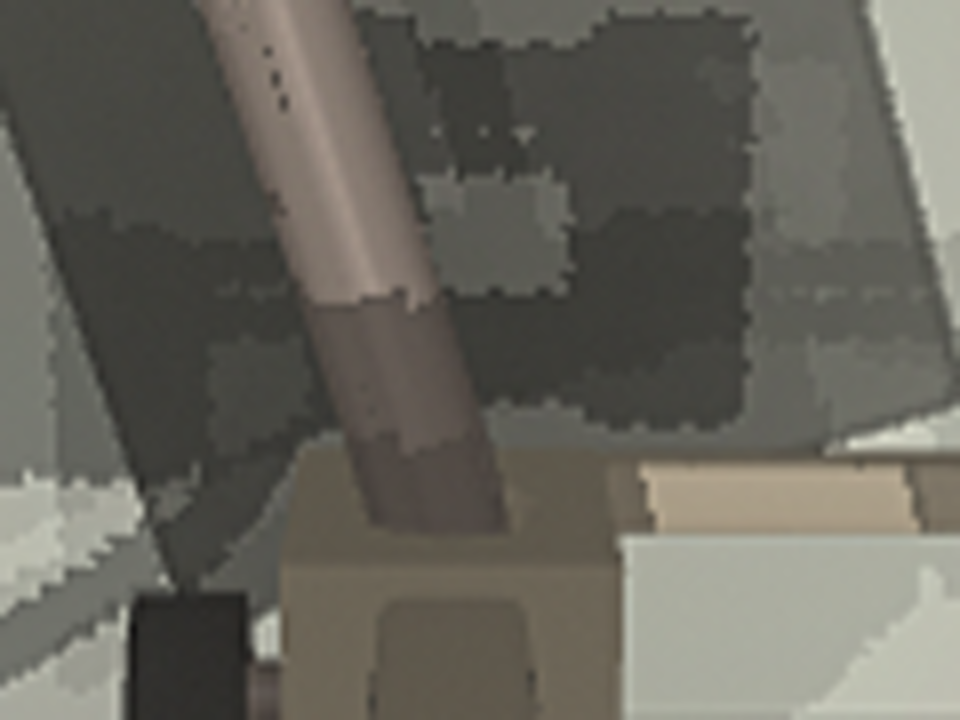

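Now nearly on the straight part. The parked hanger at (235,95) has its pipette at (293,70), and the loose hanger's cradle is on the same side (right). Forces are still near zero.

send_rows:
  jaw: [0,0,0,0,0]
  xyz:
    - [0.8,3.9,0.1]
    - [0.7,4.0,0.1]
    - [0.5,4.0,0.1]
    - [0.3,4.0,0.0]
    - [0,0,0]
  rotation:
    - [-0.003,0,0.048]
    - [-0.003,0,0.05]
    - [-0.003,0,0.049]
    - [-0.003,0,0.045]
    - [0,0,0]

```text
t: 16.4
tool_pos: [634.4, 33.2, 255.8]
tcp_rot: [0.725, 0.689, 0.003, -0.002]
ft_force: [-0.1, 0.1, -1.9]
grip_width: 10.5
```

Run:
```python
from plan import *
p,q=status(5);rows(p,q,[136,140,144,148,152,156,160])
```

```text
t 16.6 pos [634.3  32.5 255.8] F world [-0.41  0.27 -1.72] F along x,y(knob side),up: 0.24 0.42 -1.72 T [0.049 0.01  0.003] w 10.8
136 [-0.0, -0.1, -0.1] [0.001, 0.001, 0.0]
140 [0.2, 4.0, 0.0] [-0.002, 0.0, 0.039]
144 [0.1, 4.0, 0.0] [-0.002, -0.0, 0.031]
148 [-0.0, 4.0, 0.0] [-0.001, -0.0, 0.022]
152 [-0.1, 4.0, 0.0] [-0.001, -0.0, 0.014]
156 [-0.1, 4.0, 0.0] [-0.0, -0.0, 0.007]
160 [-0.2, 4.0, 0.0] [-0.0, -0.0, 0.002]
```

send_rows:
  jaw: [0,0,0,0,0,0]
  xyz:
    - [0.2,3.9,0]
    - [0.1,4.0,0]
    - [0,4.0,0]
    - [-0.1,4.0,0]
    - [-0.1,4.0,0]
    - [0,0,0]
  rotation:
    - [-0.001,0.001,0.039]
    - [-0.002,0,0.031]
    - [-0.001,0,0.022]
    - [-0.001,0,0.014]
    - [0,0,0.007]
    - [0,0,0]

```text
t: 17.4
tool_pos: [634.3, 52.8, 255.8]
tcp_rot: [0.685, 0.729, 0.0, -0.0]
ft_force: [-0.5, -0.4, -1.6]
grip_width: 10.7
```

Run:
```python
from plan import *
p,q=status(5);rows(p,q,[156,160,164,168]);print(q.as_matrix().round(3))
c=r.camera("wrist")
crop(c,290,170,80,60,6,"pics/w12c.png")
```

```text
t 17.6 pos [634.4  52.1 255.8] F world [-0.18 -0.18 -1.76] F along x,y(knob side),up: -0.17 0.19 -1.76 T [-0.045 -0.116 -0.003] w 10.9
156 [-0.1, 0.3, -0.0] [-0.0, 0.0, 0.0]
160 [-0.2, 4.0, 0.0] [-0.0, -0.0, 0.002]
164 [-0.2, 4.0, 0.0] [-0.0, -0.0, 0.0]
168 [-0.3, 4.0, 0.0] [0.0, 0.0, -0.0]
[[-0.061  0.998  0.   ]
 [ 0.998  0.061  0.   ]
 [ 0.     0.    -1.   ]]
```

View pics/w12c.png

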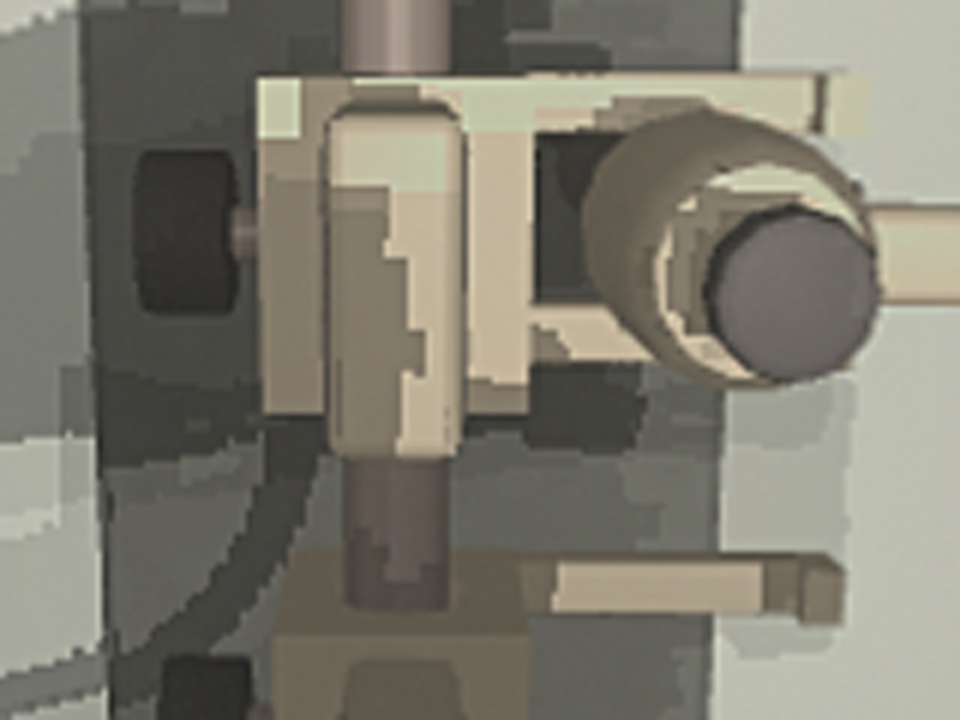

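Run:
```python
from plan import *
c=r.camera("wrist")
a=onz(c,210+395/6,110+412/6,251);b=onz(c,210+400/6,110+635/6,251);print(a,b,a-b)
print("edges",onz(c,210+262/6,110+412/6,251),onz(c,210+530/6,110+412/6,251),onz(c,210+272/6,110+635/6,251),onz(c,210+530/6,110+635/6,251))
```

```text
[632.81586809  93.42006736 251.        ] [634.80899204  69.04148803 251.        ] [-1.99312396e+00  2.43785793e+01 -2.84217094e-14]
edges [618.94251628  92.59349201 251.        ] [646.89787218  94.26949057 251.        ] [621.00068078  68.21335765 251.        ] [648.83464459  69.88044218 251.        ]
```

The gap to the parked hanger is about 24 mm. I'll advance 20 mm, then feel for contact in 1 mm steps.

send_rows:
  jaw: [0,0,0,0,0,0]
  xyz:
    - [-0.3,4.0,0]
    - [-0.3,4.0,0]
    - [-0.3,4.0,0]
    - [-0.3,4.0,0]
    - [-0.2,4.0,0]
    - [0,0,0]
  rotation:
    - [0,0,0.002]
    - [0,0,0]
    - [0,0,0]
    - [0,0,0]
    - [0,0,0]
    - [0,0,0]

```text
t: 18.5
tool_pos: [632.8, 72.8, 255.8]
tcp_rot: [0.684, 0.729, 0.0, -0.0]
ft_force: [-0.4, 0.6, -1.4]
grip_width: 10.6
```

Run:
```python
from plan import *
p,q=status(5);print(q.as_matrix().round(3)[:,0])
c=r.camera("wrist")
crop(c,290,170,80,60,6,"pics/w13c.png")
```

```text
t 18.7 pos [632.9  72.1 255.7] F world [-0.14  0.01 -2.23] F along x,y(knob side),up: 0.02 0.14 -2.23 T [-0.042 -0.087  0.009] w 10.7
[-0.063  0.998  0.   ]
```

View pics/w13c.png

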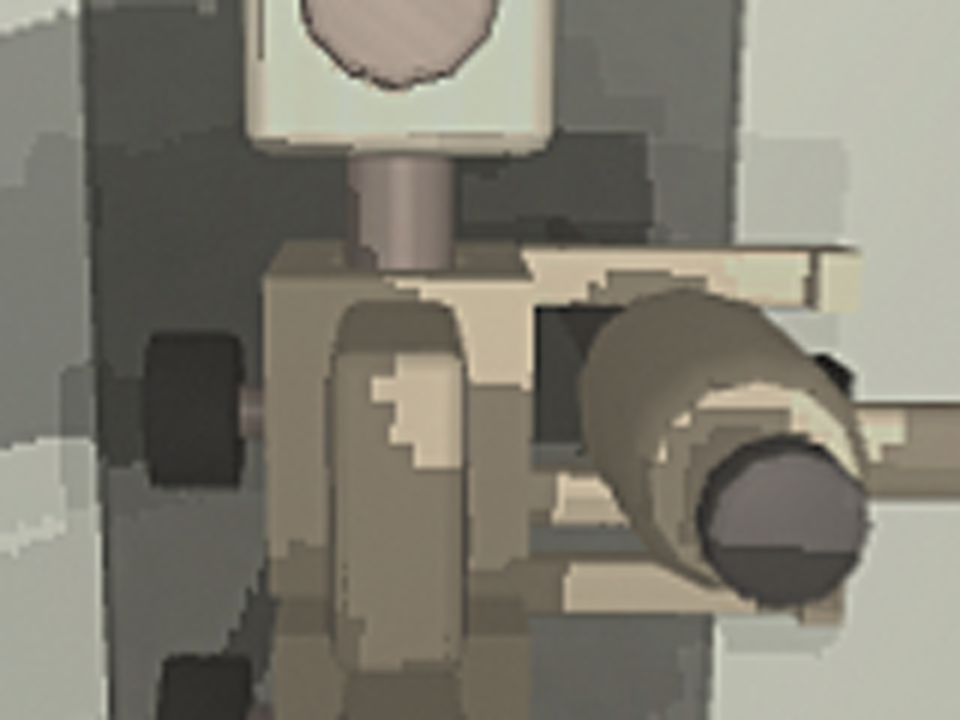

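The remaining gap is about 4 mm: edges at y=600 and 635 in the crop, with tabs aligned.

send_rows:
  jaw: [0,0,0,0,0]
  xyz:
    - [-0.1,1.0,0]
    - [0,1.0,0]
    - [-0.1,0.7,0]
    - [0,0,0]
    - [0,0,0]
  rotation:
    - [0,0,0]
    - [0,0,0]
    - [0,0,0]
    - [0,0,0]
    - [0,0,0]

```text
t: 19.42
tool_pos: [632.7, 74.8, 255.7]
tcp_rot: [0.685, 0.729, 0.0, -0.0]
ft_force: [0.3, -0.1, -1.1]
grip_width: 10.7
```

```bash
python3 -c "
from plan import *
p,q=status(6)"
```

```text
t 19.68 pos [632.7  74.8 255.7] F world [ 0.28 -0.04 -1.53] F along x,y(knob side),up: -0.05 -0.28 -1.53 T [-0.036 -0.086 -0.009] w 11.0
```

send_rows:
  jaw: [0,0,0,0]
  xyz:
    - [0,0.5,0]
    - [0,0,0]
    - [0,0,0]
    - [0,0,0]
  rotation:
    - [0,0,0]
    - [0,0,0]
    - [0,0,0]
    - [0,0,0]

```text
t: 20.23
tool_pos: [632.7, 75.3, 255.8]
tcp_rot: [0.685, 0.729, 0.0, -0.0]
ft_force: [-0.4, 0.4, -1.3]
grip_width: 10.9
```

```bash
python3 -c "
from plan import *
p,q=status(5)"
```

```text
t 20.43 pos [632.7  75.3 255.7] F world [-0.24 -0.13 -1.48] F along x,y(knob side),up: -0.12 0.25 -1.48 T [-0.03  -0.087  0.006] w 11.2
```

send_rows:
  jaw: [0,0,0,0]
  xyz:
    - [0,0.5,0]
    - [0,0,0]
    - [0,0,0]
    - [0,0,0]
  rotation:
    - [0,0,0]
    - [0,0,0]
    - [0,0,0]
    - [0,0,0]

```text
t: 20.98
tool_pos: [632.7, 75.8, 255.7]
tcp_rot: [0.685, 0.729, 0.0, -0.0]
ft_force: [0.4, -0.5, -1.3]
grip_width: 10.5
```

```bash
python3 -c "
from plan import *
p,q=status(5)"
```

```text
t 21.18 pos [632.7  75.8 255.7] F world [-0.01  0.23 -1.59] F along x,y(knob side),up: 0.22 -0.01 -1.59 T [-0.026 -0.09  -0.009] w 11.1
```

send_rows:
  jaw: [0,0,0,0]
  xyz:
    - [0,0.5,0]
    - [0,0,0]
    - [0,0,0]
    - [0,0,0]
  rotation:
    - [0,0,0]
    - [0,0,0]
    - [0,0,0]
    - [0,0,0]

```text
t: 21.72
tool_pos: [632.8, 76.1, 255.8]
tcp_rot: [0.685, 0.729, 0.0, -0.0]
ft_force: [-0.0, -0.1, -1.3]
grip_width: 11.0
```

```bash
python3 -c "
from plan import *
p,q=status(5)
c=r.camera('wrist')
crop(c,290,200,60,40,8,'pics/w14c.png')"
```

```text
t 21.93 pos [632.8  76.2 255.8] F world [ 0.05 -0.63 -1.38] F along x,y(knob side),up: -0.63 -0.01 -1.38 T [-0.168 -0.105  0.014] w 10.8
```

View pics/w14c.png

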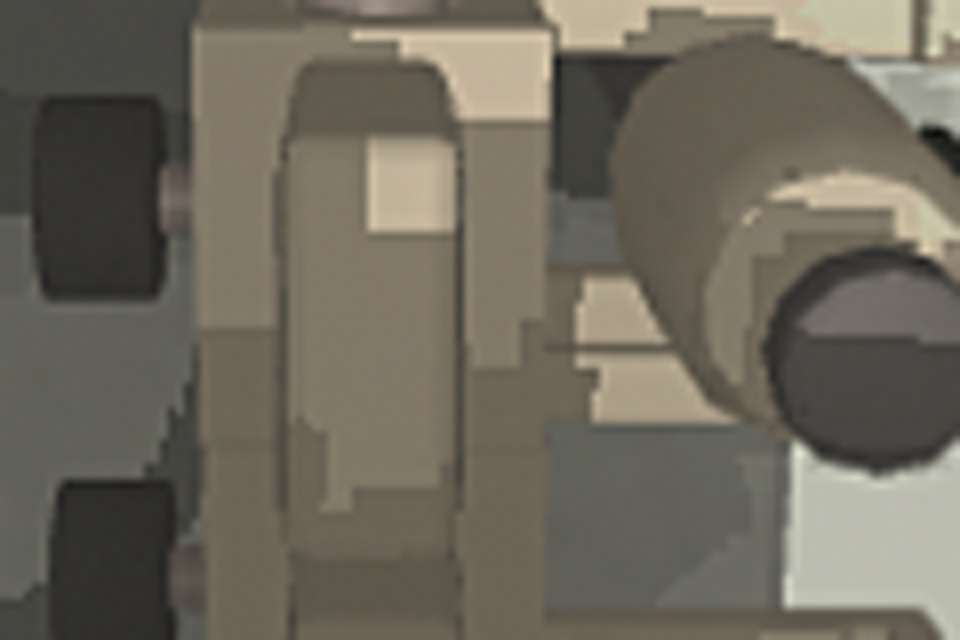

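Contact is felt: Fx along the rail went from +0.2 to -0.6 N and torque x from -0.03 to -0.17. The faces are flush, with a single seam at y≈445 in the crop. Now I'll lower so the bore rests on the rail before releasing.

send_rows:
  jaw: [0,0,0,0,0]
  xyz:
    - [0,0.1,-0.4]
    - [0,0,0]
    - [0,0,-0.4]
    - [0,0,0]
    - [0,0,0]
  rotation:
    - [0,0,0]
    - [0,0,0]
    - [0,0,0]
    - [0,0,0]
    - [0,0,0]

```text
t: 22.65
tool_pos: [632.7, 76.3, 254.9]
tcp_rot: [0.685, 0.729, 0.0, -0.0]
ft_force: [-0.2, -1.0, -1.8]
grip_width: 11.2
```

```bash
python3 -c "
from plan import *
p,q=status(5)"
```

```text
t 22.85 pos [632.7  76.3 254.9] F world [-0.16 -0.8  -1.41] F along x,y(knob side),up: -0.79 0.21 -1.41 T [-0.267 -0.126 -0.013] w 10.9
```

send_rows:
  jaw: [0,0,0,0]
  xyz:
    - [0,0,-0.4]
    - [0,0,0]
    - [0,0,0]
    - [0,0,0]
  rotation:
    - [0,0,0]
    - [0,0,0]
    - [0,0,0]
    - [0,0,0]

```text
t: 23.4
tool_pos: [632.9, 76.3, 254.8]
tcp_rot: [0.685, 0.729, 0.0, 0.0]
ft_force: [-0.5, -1.6, 1.1]
grip_width: 11.0
```

```bash
python3 -c "
from plan import *
p,q=status(5)"
```

```text
t 23.6 pos [632.9  76.3 254.8] F world [-0.13 -1.39  0.79] F along x,y(knob side),up: -1.38 0.22 0.79 T [-0.403 -0.059  0.006] w 10.7
```

The bore rests on the rail (Fz went from -1.4 to +0.8). Releasing with a partial opening.

send_rows:
  jaw: [0.15,0.2,0.3,0.3,0.3]
  xyz:
    - [0,0,0]
    - [0,0,0]
    - [0,0,0]
    - [0,0,0]
    - [0,0,0]
  rotation:
    - [0,0,0]
    - [0,0,0]
    - [0,0,0]
    - [0,0,0]
    - [0,0,0]

```text
t: 24.28
tool_pos: [632.7, 76.5, 254.5]
tcp_rot: [0.685, 0.729, 0.0, -0.0]
ft_force: [-0.2, 0.3, -0.2]
grip_width: 27.5
```

```bash
python3 -c "
from plan import *
p,q=status(5)
c=r.camera('wrist')
crop(c,290,200,80,60,6,'pics/w15c.png')"
```

```text
t 24.48 pos [632.7  76.4 254.5] F world [ 0.36 -0.04  0.5 ] F along x,y(knob side),up: -0.06 -0.36 0.5 T [-0.037 -0.08   0.008] w 27.9
```

View pics/w15c.png

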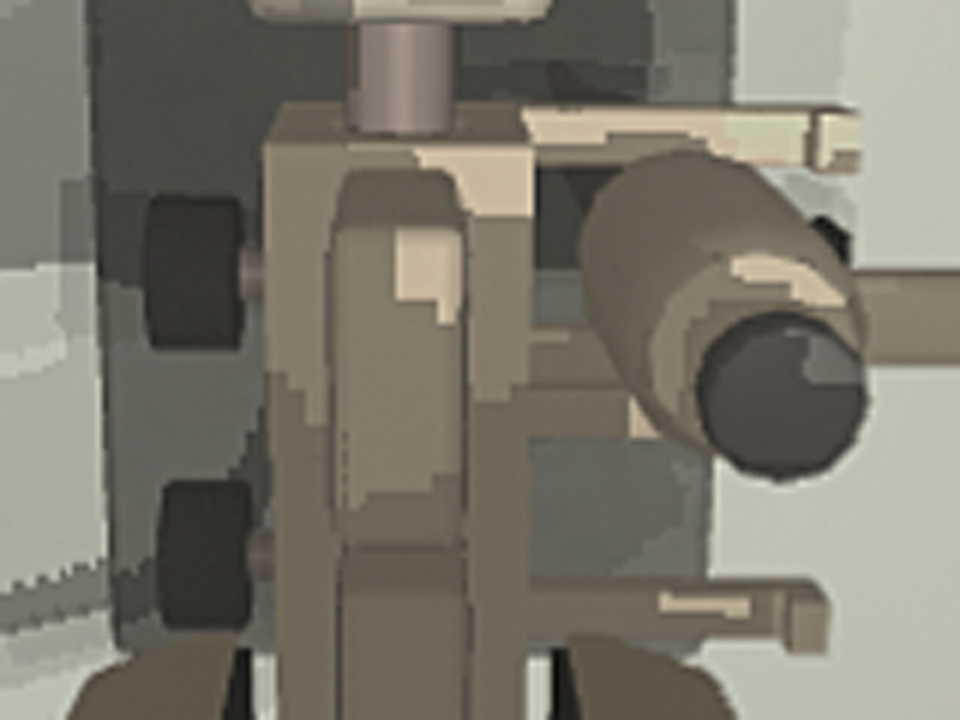

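Released: the hanger stays upright, flush, tab in line with the parked one, fingers clear at (240,690)/(560,690). Retreating straight up.

send_rows:
  jaw: [0.3,0.3,0.3,0.3,0.3,0.3]
  xyz:
    - [0,0,10]
    - [0,0,20]
    - [0,0,30]
    - [0,0,40]
    - [0,-30,40]
    - [0,0,0]
  rotation:
    - [0,0,0]
    - [0,0,0]
    - [0,0,0]
    - [0,0,0]
    - [0,0,0]
    - [0,0,0]

```text
t: 25.32
tool_pos: [634.6, 44.0, 399.3]
tcp_rot: [0.686, 0.727, 0.003, 0.003]
ft_force: [0.7, 0.5, -0.7]
grip_width: 27.6
```

```bash
python3 -c "
from plan import *
p,q=status(5)
D={n:r.camera(n) for n in('wrist','scene','side')}
for n in D: cv2.imwrite(f'pics/{n}16.png',D[n]['color'][:,:,::-1])
crop(D['wrist'],280,150,100,75,4,'pics/w16c.png');crop(D['scene'],325,195,50,38,8,'pics/s16c.png')
crop(D['side'],300,180,50,45,8,'pics/d16c.png')"
```

```text
t 25.52 pos [633.   46.1 395.5] F world [ 0.27  0.2  -0.84] F along x,y(knob side),up: 0.18 -0.28 -0.84 T [-0.012 -0.073  0.008] w 27.7
```

View pics/w16c.png

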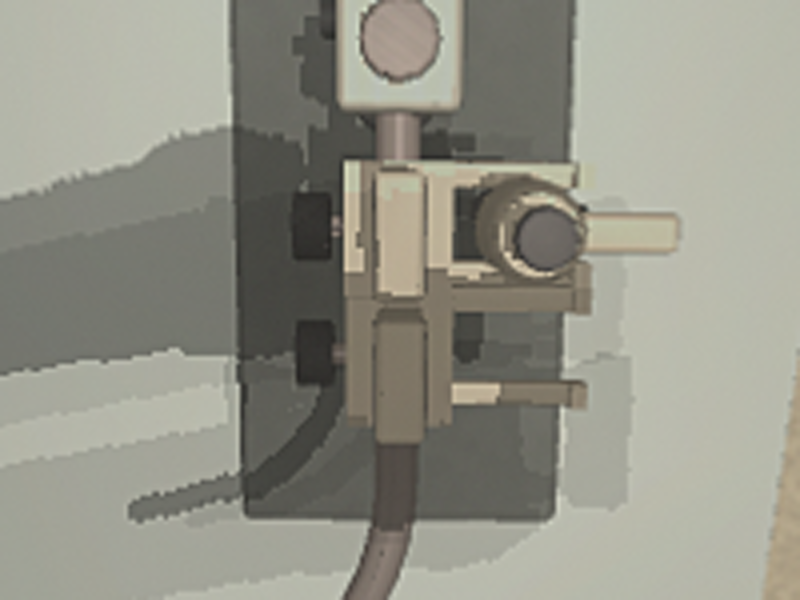

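View pics/s16c.png

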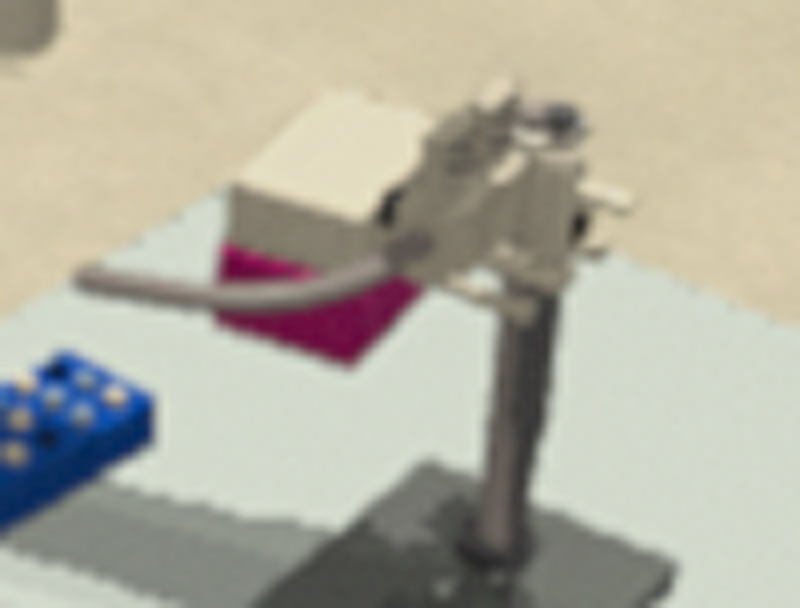

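View pics/scene16.png

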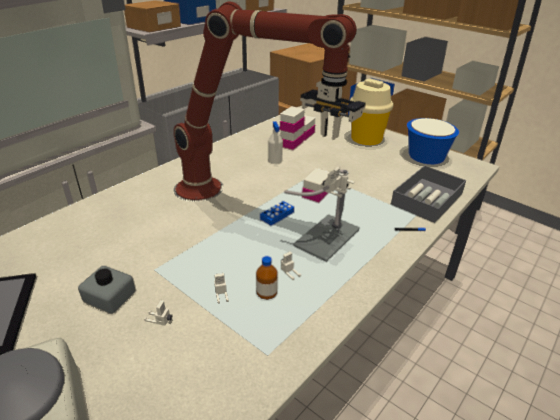

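The wrist view shows the two hangers end to end with no gap at (395,300), tabs in line and both cradles to the right. The bystanders are where they were, and the arm is clear. Handing in.

```bash
python3 -c "
from cell import r
print(r.finish_job())"
```

```text
the job is handed in; nothing more can be done
None
```

I picked up the loose hanger nearest the base, threaded it onto the rail's free end and slid it round the bend until it touched the parked hanger. I then rested its bore on the rail, let go and backed off upward. The job was handed in at about 26 s.

- **On the way:** every force reading up to contact was essentially just the hanger's weight (about 2 N). Contact with the parked hanger registered at about 0.6 N and rose to about 1.4 N as I set the hanger down.
- **After release:** it sits upright and flush against the parked hanger, with the tabs in line and the cradles on the same side. In the scene picture the pipette, tip box, bottle and tube rack look undisturbed, and the gripper is well clear.
- **Disagreements:** the two fixed cameras put the rail tip about 3–4 mm from where the wrist views did; I used the wrist values and met no resistance on the rail. No check failed.

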